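Sort the heels and load the spring-loaded heel dispenser

ROBOT

A 6-joint arm with a two-finger parallel gripper is mounted at the origin on the work surface. World frame = base frame: x ahead of the robot, y to its left, z up, the work surface at z = 0. Lengths are in m, angles in degrees, forces in N, time in s.
With the tool pointing down it reaches from about 0.25 to 0.775 m from the base axis. Payload 4 kg.
Tool frame: the origin (TCP) lies at the very end of the fingers, on their centre line; the grasp point (between the pads) lies ctrl.tcp_to_grasp behind it (ctrl.tcp_to_grasp is the distance from the TCP to the grasp point, in m); z points along the fingers, y is the line along which they close (so a half turn about z gives the same grasp; the last joint's range is limited). The gripper opens to 85 mm and grips with 20 to 120 N. Pads are 22 mm wide; open, the fingers measure 114 mm over their backs; the gripper's body (76 mm by 85 mm) begins 54 mm behind the grasp point. The pads swing forward as they close: fully open they stand 13 mm farther back than shut.
Start: joints at [66.056, 4.996, 78.535, -0, 96.463, -5.907], TCP at [0.17, 0.523, 0.206] pointing down, gripper open.
Joint ranges: [-177.83, 177.83], [-43.37, 116.18], [15.69, 146.23], [-61.86, 241.86], [9.47, 152.12], [-147.06, 147.06]. Speed limits (degrees/s): [159.86, 159.86, 180, 180, 180, 180].

INTERFACE

Orientations are given as [roll, pitch, yaw] about the fixed x, y, z axes, in that order (R = Rz(yaw) Ry(pitch) Rx(roll)).
In Python, from rig import ctrl, viewer, order gives the robot as it stands.
- The arm moves only by the tool play_rows, never from a script. Its argument "steps" is text: rows parted by semicolons, each of 7 numbers parted by spaces: the shift along the tool's x, y, z in cm, then the turn, a rotation vector about the tool's x, y, z in degrees, then the opening, from 0 (shut) to 1 (fully open). In form: dx dy dz ax ay az fingers; .... A call has 1 to 5 rows; each row shifts and turns the commanded pose from where the row before left it, along the tool's axes as they then stand; what a row does not reach is not made up. A row lasts 1/12 s, in which the tool goes at most 41.7 mm and 7.16 degrees, less where a joint would pass 70% of its speed; a pose out of reach is approached as far as the arm can. A call with a gripper value outside its range is refused whole. The fingers move at their own pace and stop on an object; "newtons" is the grip in N (left out, the last holds). Time passes only in rows, so rows that do not move let the fingers close. It gives the time, the measured TCP pose, the force, the opening and the grip force at its end, in the units of the state.
- ctrl.sense(): the state, without advancing time (a new reading comes with each control period).
- viewer.camera(name): name is "scene" or "top" or "wrist"; returns a dict with "image" (480x640x3 uint8, red, green, blue), "fx", "fy", "cx", "cy" (pixels), "distortion" ([k1, k2, p1, p2, k3] as OpenCV has them; the pictures are not rectified), "rvec" (rotation vector, rad) and "tvec" (3), from world to camera coordinates, as OpenCV has them; the wrist camera has in their place "tool_from_camera" (4x4, takes a point from camera to tool coordinates, whose origin is the TCP and whose axes are the flange's). Camera axes: x right, y down, z forward; pixel columns grow to the right and rows downward; lengths in m; the calibration is good to about 2 mm. A picture is of the moment at which its call begins: read the wrist's pose just before it. There is no depth.
- order.hand_in(): hands the job in; it is judged then, once.
The state is a dict: "t": time; "q": joint angles; "qvel": joint speeds; "joint_efforts": joint torques, N m; "eef_pos": TCP position; "orientation": TCP orientation; "contact_force": force on the tool from outside, world axes, zero at the start; "moment": the same for the moment, N m; "width": finger opening in m; "gripper_force": force on a finger pad.
Only numpy, scipy, OpenCV 4.12 (cv2) and the standard library are available. Lean on these libraries where they do the work, as an engineer would, in place of code of your own. Each camera call takes 0.05 s, during which the arm holds its last target. There are 200 camera calls.

TASK

Load the two block heels into the spring-loaded dispenser, one at a time, pressing each one flat down past the two sprung lips until the lips snap back over it and hold it. Put the loose slim high heel into the wooden tray that already holds one like it. Leave everything else on the bench where it stands.

Things in the scene. Friction and masses are not known exactly. Their poses are not given: they have to be found in the camera images.
- heel_a: Block heel, light wood: flat block 64 long (x) x 44 wide (y) x 22 thick (z) mm, 60 g; +x corners rounded 12 mm, middle 20 mm of that end flat. Origin: centre of underside. Starts flat in one rack lane, x along the lane, where only its ends can be gripped. The dispenser has no finger room at a heel's ends: set it down on the bench and regrip by the long sides.
- heel_b: Second block heel, identical; starts lying flat on the open bench, beyond the rack or beyond the tray, any way round.
- slim_heel: Slim high heel, same light wood, lying on the bench: a seat block 30 (x) x 36 (y) x 32 (z) mm, from whose +x face a round stem tapers from 26 to 14 mm diameter over 60 mm; whole length 90 mm, 15 mm before and 74 mm beyond the seat centre. 50 g. Origin: centre of the seat block's underside. Grip the seat block across y.
- mag: Heel dispenser, fixed, metal: upright open magazine. Origin: centre of underside, z up. Base plate 96 (x) x 150 (y) x 8 mm. Channel 50 (x) x 68 (y) mm: heels lie in it flat, one on another, long axis along dispenser y, either way round. Long side walls from x = +-25 to +-34 mm, 78 mm high, flared over the top 15 mm. End posts 40 mm wide (x), y = +-42 to +-60 mm, 125 mm high.
- mag_mouth (a point): Centre of the dispenser's mouth, level with the undersides of the lips, 78 mm above the bench; axes as the dispenser. Lay a heel on the two lip ramps: it rests about centred, underside 7 to 10 mm above this point. Press its middle down with shut fingers until its top is about 6 mm below this point, then let go: the lips hold it, top at this height, underside 56 mm up (heel beneath: 34 mm).
- lip_l (a joint): Sprung retaining lip at the dispenser's +y end, m outward: 0 shut, up to 0.009. Steel, 30 mm wide (x), flat underside 78 mm up, tip at y = 27.5 mm; above the tip (81 mm up) a ramp rises outward at 60 degrees from horizontal to y = 41, 104 mm up. Spring 1.2 N at 0, plus 120 N/m. A heel pressed down (about 5 to 12 N in all) spreads both lips; they snap back over its top.
- lip_r (a joint): The same lip at the -y end (mirrored).
- follower (a joint): The dispenser's spring-loaded follower plate, m down from its highest position: 0 when empty (plate top 76 mm up), about 0.020 with one heel held under the lips, about 0.042 with two; stop at 0.052. Spring 4.4 N at 0, plus 80 N/m.
- rack: Wooden rack, fixed: floor board 130 (x) x 126 (y) x 6 mm with three walls 84 mm long (along x), 6 mm thick, at y = -60, 0, +60 mm, tops at z = 30 mm. They form two lanes 54 mm wide, open at both ends, centred at y = +-30 mm. One lane holds a block heel, the other a round polish tin. Origin: centre of the underside. It stands on the robot's left or right.
- tray: Open wooden tray, fixed, 170 (x) x 130 (y) x 45 mm high, walls and floor 5 mm; origin: centre of the underside. Another slim heel is fixed in it on the -y side (seat centre at x = -20, y = -38 mm, stem to +x); the +y half is free. It stands on the other side from the rack.
- polish: Bystander: round polish tin, dark metal, 44 mm diameter, 20 high, in the rack's other lane. Origin: centre of the underside.
- wax: Bystander: copper-brown cake of wax, 40 mm diameter, 30 high, on the bench between the robot and the dispenser. Origin: centre of the underside.
- glue: Bystander: blue glue bottle, 56 mm diameter, 150 high. Origin: centre of the underside.
- jar: Bystander: glass jar, 52 mm diameter, 60 high, behind the dispenser on the left. Origin: centre of the underside.
- tin: Bystander: steel tin, 54 mm diameter, 45 high, behind the dispenser on the right. Origin: centre of the underside.
Things that resemble listed ones, but are neither listed nor needed, are in the scene too. Leave any purple look-alike of the slim_heel alone.

How it is judged (in metres and radians):
On the way, in this order (a step that is already met when the one before it is completed fails the run):
1. one block heel is pressed in below the lips (((z of heel_a in the frame of mag between 0.02 and 0.0585 m and x of heel_a in the frame of mag between -0.007 and 0.007 m and y of heel_a in the frame of mag between -0.007 and 0.007 m and angle between heel_a's own z axis and vertical below 0.12 rad and angle between the x axis of heel_a and the y axis of mag, either way round below 0.15 rad) or (z of heel_b in the frame of mag between 0.02 and 0.0585 m and x of heel_b in the frame of mag between -0.007 and 0.007 m and y of heel_b in the frame of mag between -0.007 and 0.007 m and angle between heel_b's own z axis and vertical below 0.12 rad and angle between the x axis of heel_b and the y axis of mag, either way round below 0.15 rad))), for 0.2 s.
2. both block heels are pressed in below the lips (z of heel_a in the frame of mag between 0.02 and 0.0585 m and x of heel_a in the frame of mag between -0.007 and 0.007 m and y of heel_a in the frame of mag between -0.007 and 0.007 m and angle between each of heel_a, heel_b's own z axis and vertical below 0.12 rad and angle between the x axis of each of heel_a, heel_b and the y axis of mag, either way round below 0.15 rad and z of heel_b in the frame of mag between 0.02 and 0.0585 m and x of heel_b in the frame of mag between -0.007 and 0.007 m and y of heel_b in the frame of mag between -0.007 and 0.007 m), for 0.2 s.
At the end, for the whole second after the job is handed in: Both block heels lie flat in the dispenser under its lips (undersides below 58.5 mm, within 7 mm of centre and 0.15 rad of its direction, tilt under 0.12 rad), follower pressed over 38 mm; the slim heel rests on the tray, seat inside its walls and below the rim; all at rest (all of step 2 and value of joint follower above 0.038 m and x of slim_heel in the frame of tray between -0.08 and 0.08 m and y of slim_heel in the frame of tray between -0.06 and 0.06 m and z of slim_heel in the frame of tray below 0.045 m and contact force between slim_heel and tray above 0.05 N and linear speed of each of heel_a, heel_b, slim_heel below 0.03 m/s); the robot touches nothing.
It fails at once if a bystander (polish tin, wax, glue bottle, jar or steel tin) is moved more than 30 mm (distance of any of polish, wax, glue, jar, tin from where it was at the start of the episode above 0.03 m).
It also fails if it takes over 72 s, if anything falls off the work surface, if the arm or the gripper's body presses on something with over 40 N, if the wrist force passes 120 N, or if a joint passes its speed limit or range.

## Working session

There is one attempt and no reset: what is moved stays moved. The work goes in short steps, Python scripts to look and compute and a tool call to move; the robot and the scene stay as the last step left them, time stands still between calls to the robot, and variables do not carry over. Pictures are saved under pics/ and viewed, at most 13 in all, crops included, and the job is handed in when it is done.

Besides the shell and the picture viewer there is one more tool, called after "Emit:" by a JSON object that holds its "op" and its "data", one argument or row to a line. play_rows: Moves the arm, as the interface text tells. Its arguments: {"type":"object","properties":{"steps":{"type":"string"},"newtons":{"type":"number"}},"required":["steps"]}

```bash
ls; mkdir -p pics
python3 - <<'E'
from rig import ctrl, viewer
import cv2,pickle
print(ctrl.sense(), ctrl.tcp_to_grasp)
d={}
for n in ("top","scene"):
    c=viewer.camera(n); cv2.imwrite(f"pics/{n}0.png",c["image"][:,:,::-1]); d[n]=c
    print(n,{k:v for k,v in c.items() if k!="image"})
pickle.dump(d,open("cams.pkl","wb"))
E
```

```text
pics
{'t': 0.0, 'q': array([ 6.60566326e+01,  5.04025626e+00,  7.86264108e+01,  7.40872968e-06,
        9.64629211e+01, -5.90814141e+00]), 'qvel': array([-0.00375499,  0.04340472, -0.04782814,  0.01617614,  0.02997988,
       -0.03437347]), 'joint_efforts': array([-3.26341024e-05, -3.51861835e+01, -3.13271749e+01, -1.72295627e-04,
        1.07358594e-02,  5.59743398e-06]), 'eef_pos': array([0.17006404, 0.52245461, 0.2048135 ]), 'orientation': array([-1.79871101e+02, -1.33463226e-02,  1.61964760e+02]), 'contact_force': array([ 0.1564116 , -0.33693215, -0.1255038 ]), 'moment': array([0.01974701, 0.02221498, 0.01229004]), 'gripper_force': 0.0, 'width': 0.08553307523760952} 0.0187
top {'fx': 522.7612838550044, 'fy': 522.7612838550044, 'cx': 322.10307494714255, 'cy': 241.88302927258135, 'distortion': array([-0.12730649,  0.        ,  0.        ,  0.        ,  0.        ]), 'rvec': array([ 2.17107031, -2.13136651,  0.09723426]), 'tvec': array([-0.03251494,  0.64257326,  1.22730828])}
scene {'fx': 465.7774539165031, 'fy': 465.7774539165031, 'cx': 316.3157515330719, 'cy': 241.5852925327589, 'distortion': array([0.03467816, 0.        , 0.        , 0.        , 0.        ]), 'rvec': array([ 2.54725677,  0.58944711, -0.14622311]), 'tvec': array([-0.57898999, -0.22469418,  1.18419742])}
```

View pics/top0.png

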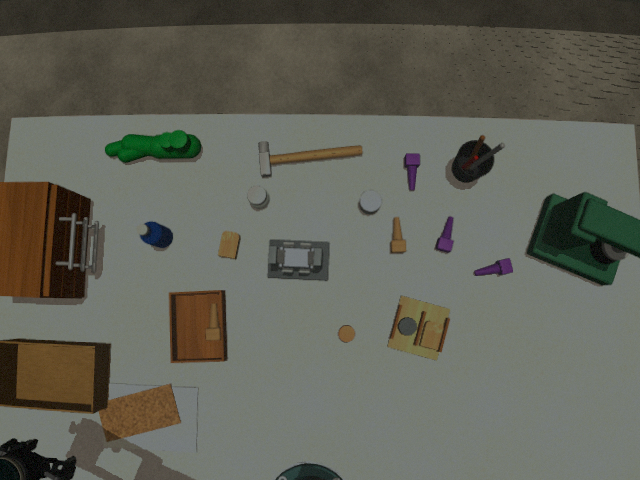

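View pics/scene0.png

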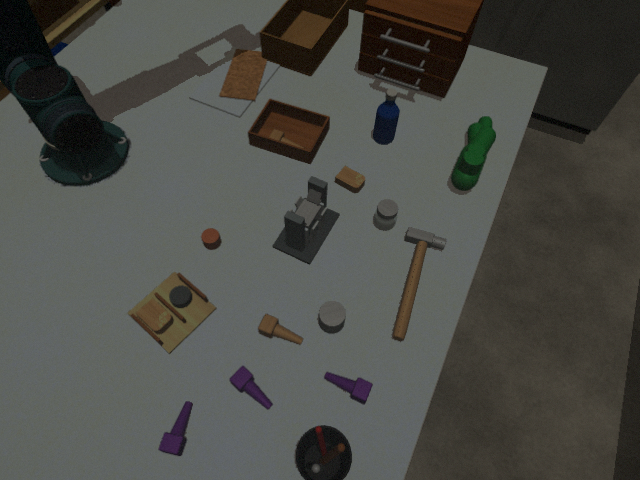

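```bash
cat > h.py <<'E'
import numpy as np, cv2, pickle
from scipy.spatial.transform import Rotation as Ro
def pose(s): return np.array(s["eef_pos"]), Ro.from_euler("xyz",s["orientation"],degrees=True).as_matrix()
def ray(c,uv,s=None):
    K=np.array([[c["fx"],0,c["cx"]],[0,c["fy"],c["cy"]],[0,0,1]])
    n=cv2.undistortPoints(np.float64(uv).reshape(-1,1,2),K,np.array(c["distortion"])).reshape(-1,2)
    d=np.c_[n,np.ones(len(n))]
    if "rvec" in c:
        R=cv2.Rodrigues(np.float64(c["rvec"]))[0]; return -R.T@c["tvec"], d@R
    p,R=pose(s); T=np.array(c["tool_from_camera"]); return p+R@T[:3,3], d@(R@T[:3,:3]).T
def px2w(c,uv,z,s=None):
    o,d=ray(c,uv,s); return (o+d*((z-o[2])/d[:,2])[:,None])
def goal(s,x,y,z,yaw):
    "tool-frame cm shift and yaw turn (tool z) from pose s to a down-pointing pose"
    p,R=pose(s); d=R.T@(np.array([x,y,z])-p)*100
    dR=R.T@Ro.from_euler("xyz",[180,0,yaw],degrees=True).as_matrix()
    return d.round(2), Ro.from_matrix(dR).as_rotvec(degrees=True).round(2)
E
python3 - <<'E'
from h import *
d=pickle.load(open("cams.pkl","rb")); im=d["top"]["image"][:,:,::-1]
T=[]
for x,y in ((258,230),(189,215),(378,297),(358,205)):
    t=cv2.resize(im[y:y+60,x:x+80],(400,300),interpolation=cv2.INTER_CUBIC)
    for i in range(0,80,10): cv2.putText(t,str(x+i),(i*5,8),0,.3,(0,0,255)); cv2.line(t,(i*5,10),(i*5,15),(0,0,255))
    for i in range(10,60,10): cv2.putText(t,str(y+i),(0,i*5+3),0,.3,(0,0,255))
    T.append(t)
cv2.imwrite("pics/crop1.png",np.vstack([np.hstack(T[:2]),np.hstack(T[2:])]))
c=d["top"]
for n,uv,z in (("mag",(298,259),.08),("hb",(229,245),.02),("slimseat",(398,248),.03),("slimtip",(397,219),.015),("rack",(419,327),.0),("ha",(434,333),.028),("polish",(407,326),.026),("wax",(346,333),.03),("glue",(157,235),.1),("jar",(258,197),.06),("tin",(370,202),.045)):
    print(n,px2w(c,uv,z)[0].round(3))
print("tray corners",px2w(c,[(170,293),(226,291),(227,361),(171,362)],.045).round(3))
E
```

```text
mag [0.597 0.034 0.08 ]
hb [0.633 0.209 0.02 ]
slimseat [ 0.632 -0.205  0.03 ]
slimtip [ 0.706 -0.204  0.015]
rack [ 0.441 -0.261  0.   ]
ha [ 0.429 -0.293  0.028]
polish [ 0.445 -0.228  0.026]
wax [ 0.426 -0.082  0.03 ]
glue [0.645 0.365 0.1  ]
jar [0.747 0.135 0.06 ]
tin [ 0.741 -0.135  0.045]
tray corners [[0.511 0.345 0.045]
 [0.52  0.207 0.045]
 [0.354 0.199 0.045]
 [0.346 0.336 0.045]]
```

View pics/crop1.png

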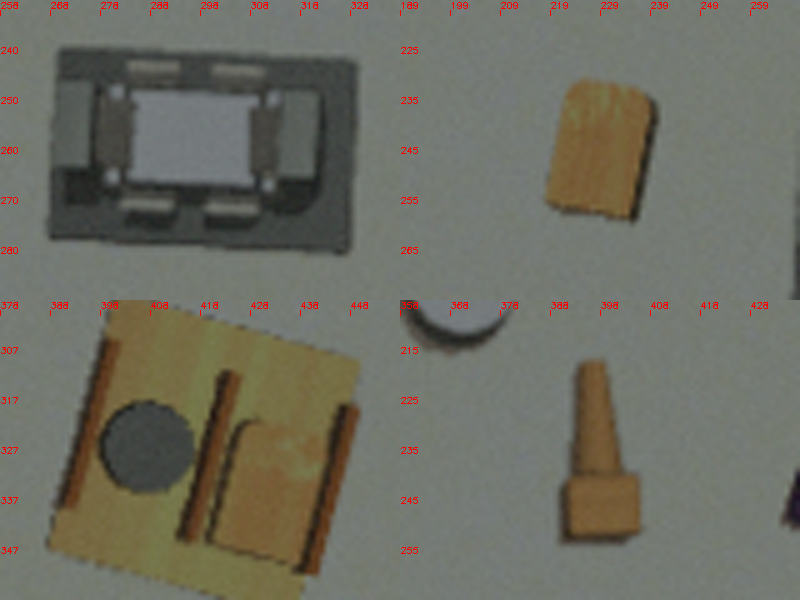

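The crop shows: the dispenser (base corners about (270,240),(329,242),(328,281),(268,278)); heel_b at (229,245), rounded end away from the robot. The rack has the polish tin in its left lane and heel_a in the right one, at (432,333). Slim-heel candidates are wooden (398,240), wooden in tray (213,322), and purple (412,172), (446,235) and (493,268). The loose wooden one at (398,240) fits, because it has the light wood and lies on the bench.

Run:
```python
from h import *
c=pickle.load(open("cams.pkl","rb"))["top"]
def W(pts,tx,ty,ox,oy,z): 
    p=(np.float64(pts)-[tx,ty]+.5)/5-.5+[ox,oy]; return px2w(c,p,z)[:,:2]
def an(v): return np.degrees(np.arctan2(v[1],v[0])).round(1)
m=W([(59,48),(357,60),(350,254),(48,238)],0,0,258,230,.008)
print("mag",m.mean(0).round(4),"y-dir",an(m[0]-m[1]),an(m[3]-m[2]),"x-dir",an(m[0]-m[3]),an(m[1]-m[2]), np.linalg.norm(m[0]-m[1]),np.linalg.norm(m[0]-m[3]))
b=W([(546,203),(632,217),(652,100),(566,90)],400,0,189,215,.022); top=W([(612,81)],400,0,189,215,.022)[0]
e=(b[0]+b[1])/2; print("hb",b.round(4).tolist(),top.round(4),"ctr",((e+top)/2).round(4),"x-dir",an(top-e),an(b[2]-b[1]),an(b[3]-b[0]),"ydir",an(b[0]-b[1]),np.linalg.norm(top-e))
r=W([(118,340),(65,505),(238,372),(187,540),(358,405),(310,572)],0,300,378,297,.03)
print("rack walls x-dir",an(r[0]-r[1]),an(r[2]-r[3]),an(r[4]-r[5]),"ctr of middle",((r[2]+r[3])/2).round(4))
a=W([(210,540),(300,566),(284,421)],0,300,378,297,.028)
ea=(a[0]+a[1])/2; print("ha end",ea.round(4),"far",a[2].round(4),"ydir",an(a[0]-a[1]),"len",np.linalg.norm(a[2]-ea))
s=W([(567,475),(640,475),(640,537),(567,537)],400,300,358,205,.032); t=W([(590,360)],400,300,358,205,.018)[0]
print("slim",s.mean(0).round(4),"x-dir",an(t-s.mean(0)),"ydir",an(s[3]-s[2]),s.round(3).tolist(),t)
tr=px2w(c,[(170,293),(226,291),(227,361),(171,362)],.045)[:,:2]; print("tray",tr.mean(0),an(tr[0]-tr[3]),an(tr[1]-tr[2]))
```

```text
mag [0.6015 0.0381] y-dir 88.7 88.1 x-dir -1.6 -1.0 0.14806428725766385 0.09438748387873533
hb [[0.6073, 0.2359], [0.6012, 0.1928], [0.6593, 0.185], [0.6636, 0.2282]] [0.6684 0.2054] ctr [0.6363 0.2099] x-dir -7.9 -7.6 -7.7 ydir 82.0 0.06476417621687784
rack walls x-dir -17.4 -16.6 -16.0 ctr of middle [ 0.4409 -0.2592]
ha end [ 0.3948 -0.2803] far [ 0.4579 -0.2939] ydir 74.7 len 0.06457706859246028
slim [ 0.6372 -0.2053] x-dir 4.0 ydir 91.0 [[0.652, -0.188], [0.653, -0.223], [0.622, -0.223], [0.622, -0.188]] [ 0.7110177 -0.2001873]
tray [0.43263645 0.27175988] 3.2 2.7
```

```bash
cat >> h.py <<'E'
def plan(x,y,z,yaw,s=None):
    "print turn (deg about tool z) and the shift in cm, in tool axes after the turn; prefers short way"
    from rig import ctrl
    s=s or ctrl.sense(); p,R=pose(s); y0=s["orientation"][2]; t=(yaw-y0+180)%360-180
    Rg=Ro.from_euler("xyz",[180,0,yaw],degrees=True).as_matrix()
    print("turn",round(t,2),"shift cm",(Rg.T@(np.array([x,y,z])-p)*100).round(2),"| shift in present axes",(R.T@(np.array([x,y,z])-p)*100).round(2),"resid rot",Ro.from_matrix(R.T@Rg).as_rotvec(degrees=True).round(2))
E
python3 -c "
from h import *
plan(.6363-.04,.2099-.01,.20,172.2)
from rig import viewer
c=viewer.camera('wrist');print(c['tool_from_camera'],c['fx'],c['distortion'])"
```

```text
turn 10.24 shift cm [-46.61 -26.18   0.49] | shift in present axes [-50.52 -17.48   0.52] resid rot [ -0.11  -0.02 -10.24]
[[ 3.12746582e-04 -9.62528198e-01 -2.71181434e-01  6.79232951e-02]
 [ 9.99999951e-01  2.99918382e-04  8.87474710e-05  9.29042490e-05]
 [-4.08964647e-06 -2.71181448e-01  9.62528245e-01 -1.67937392e-01]
 [ 0.00000000e+00  0.00000000e+00  0.00000000e+00  1.00000000e+00]] 412.2762430455205 [0.01273486 0.         0.         0.         0.        ]
```

Emit:
{"op": "play_rows", "data": {
  "steps": "-3.8 -1.3 0 0 0 0 1;-3.8 -1.3 0 0 0 0 1;-3.8 -1.3 0 0 0 0 1;-3.8 -1.3 0 0 0 0 1;-3.8 -1.3 0 0 0 0 1"
}}

```text
t: 0.57
eef_pos: [0.3318, 0.401, 0.2057]
orientation: [-180.0, -0.0, 162.0]
contact_force: [0.9, 0.2, -0.8]
width: 0.0854
gripper_force: 0.0
```

Emit:
{"op": "play_rows", "data": {
  "steps": "-3.8 -1.3 0 0 0 0 1;-3.8 -1.3 0 0 0 0 1;-3.8 -1.3 0 0 0 0 1;-3.8 -1.3 0 0 0 0 1;-3.8 -1.3 0 0 0 0 1"
}}

```text
t: 0.98
eef_pos: [0.4925, 0.2801, 0.2057]
orientation: [-180.0, -0.0, 162.0]
contact_force: [0.6, 0.4, 0.3]
width: 0.0854
gripper_force: 0.0
```

Emit:
{"op": "play_rows", "data": {
  "steps": "-3.8 -1.3 0 0 0 0 1;-3.8 -1.3 0 0 0 0 1;-3.8 -1.3 0 0 0 0 1;-3.8 -1.3 0 0 0 -5.1 1;0 0 0 0 0 -5.1 1"
}}

```text
t: 1.4
eef_pos: [0.6244, 0.1792, 0.2031]
orientation: [-179.8, -0.0, 172.0]
contact_force: [-1.4, -0.7, -0.8]
width: 0.0851
gripper_force: 0.0
```

```bash
cat > wsnap.py <<'E'
import sys; from h import *; from rig import ctrl, viewer
s=ctrl.sense(); c=viewer.camera("wrist"); n=sys.argv[1]
cv2.imwrite(f"pics/{n}.png",c["image"][:,:,::-1]); pickle.dump((s,c),open(n+".pkl","wb"))
print(s["t"],s["eef_pos"],s["orientation"])
E
python3 wsnap.py w1; python3 -c "
from h import *
plan(.6363,.2099,.15,172.2)"
```

```text
1.4 [0.6243543  0.17917717 0.20307068] [-1.79785793e+02 -8.41331611e-03  1.71973914e+02]
turn -0.06 shift cm [-1.04  2.98  5.35] | shift in present axes [-1.06  2.99  5.34] resid rot [-0.1  -0.15  0.06]
```

View pics/w1.png

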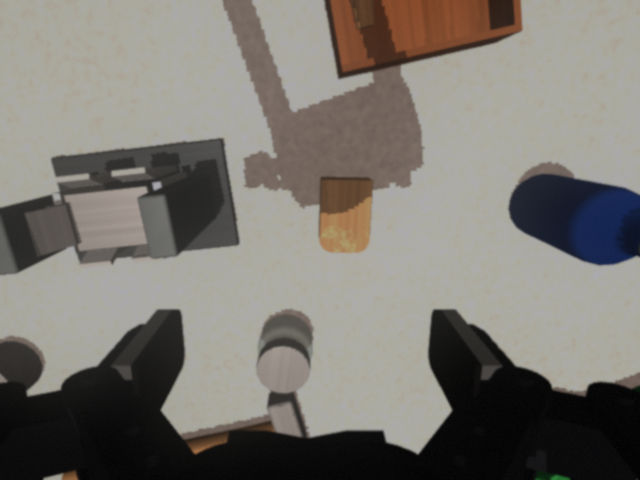

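The picture shows heel_b with top corners (320,178) and (372,178) and its far end near row 252. The dispenser's base corners are at (224,139), (239,243) and (52,158).

Run:
```python
from h import *
s,c=pickle.load(open("w1.pkl","rb"))
b=px2w(c,[(320,178),(372,178),(346,252)],.022,s)[:,:2]; e=(b[0]+b[1])/2
print(b.round(4).tolist(),"ctr",((e+b[2])/2).round(4),"len",np.linalg.norm(b[2]-e),np.linalg.norm(b[0]-b[1]))
an=lambda v:np.degrees(np.arctan2(v[1],v[0])).round(1)
print(an(b[2]-e),an(b[1]-b[0]))
m=px2w(c,[(224,139),(239,243),(52,158)],.008,s)[:,:2]
print(m.round(4).tolist(),"x",an(m[1]-m[0]),"y",an(m[0]-m[2]),np.linalg.norm(m[0]-m[1]),np.linalg.norm(m[0]-m[2]),"ctr",((m[1]+m[2])/2).round(4))
```

```text
[[0.5992, 0.1939], [0.6053, 0.2371], [0.6669, 0.2081]] ctr [0.6346 0.2118] len 0.0650593161686039 0.043711518861096615
-6.5 82.0
[[0.5568, 0.1172], [0.6492, 0.113], [0.5521, -0.0325]] x -2.6 y 88.2 0.09256230091352788 0.14981951124878698 ctr [0.6007 0.0402]
```

Emit:
{"op": "play_rows", "data": {
  "steps": "-1 3.1 1 0 0 0 1;0 0 4 0 0 0 1;0 0 4 0 0 0 1;0 0 4 0 0 0 1;0 0 4 0 0 0 1",
  "newtons": 50
}}

```text
t: 1.87
eef_pos: [0.633, 0.2156, 0.0345]
orientation: [180.0, 0.0, 172.1]
contact_force: [1.1, 0.7, -0.5]
width: 0.0854
gripper_force: 0.0
```

Emit:
{"op": "play_rows", "data": {
  "steps": "0 0 1 0 0 0 1;0 0 0 0 0 0 1"
}}

```text
t: 2.03
eef_pos: [0.6296, 0.2143, 0.0207]
orientation: [-179.8, -0.6, 172.2]
contact_force: [0.2, 0.2, 0.8]
width: 0.0856
gripper_force: 0.0
```

```bash
python3 -c "
from h import *
plan(.6355,.211,.004,172.2)"
```

```text
turn 0.05 shift cm [-0.63 -0.25  1.67] | shift in present axes [-0.64 -0.24  1.66] resid rot [-0.21 -0.59 -0.05]
```

Emit:
{"op": "play_rows", "data": {
  "steps": "-0.6 -0.3 1.0 0 0 0 1;0 0 0.6 0 0 0 1;0 0 0 0 0 0 1;0 0 0 0 0 0 1"
}}

```text
t: 2.37
eef_pos: [0.6408, 0.211, 0.0121]
orientation: [179.9, 0.2, 172.1]
contact_force: [0.6, 0.8, -0.4]
width: 0.0854
gripper_force: 0.0
```

```bash
python3 -c "
from h import *
plan(.6355,.211,.004,172.2)"
```

```text
turn 0.07 shift cm [ 0.52 -0.07  0.81] | shift in present axes [ 0.53 -0.07  0.81] resid rot [ 0.08  0.17 -0.07]
```

Emit:
{"op": "play_rows", "data": {
  "steps": "0.3 0 0 0 0 0 1;0 0 0 0 0 0 1;0 0 0 0 0 0 1"
}}

```text
t: 2.62
eef_pos: [0.6368, 0.2114, 0.0111]
orientation: [180.0, 0.1, 172.2]
contact_force: [-0.4, 0.7, 0.2]
width: 0.0854
gripper_force: 0.0
```

```bash
python3 -c "
from h import *
plan(.6355,.211,.004,172.2)"
```

```text
turn 0.03 shift cm [ 0.12 -0.06  0.71] | shift in present axes [ 0.12 -0.06  0.71] resid rot [ 0.04  0.08 -0.03]
```

Emit:
{"op": "play_rows", "data": {
  "steps": "0.1 -0.1 0.7 0 0 0 1;0 0 0 0 0 0 0.4;0 0 0 0 0 0 0.3;0 0 0 0 0 0 0.3;0 0 0 0 0 0 0.3",
  "newtons": 40
}}

```text
t: 3.03
eef_pos: [0.6354, 0.2103, 0.0029]
orientation: [180.0, -0.0, 172.2]
contact_force: [0.3, -0.9, -0.4]
width: 0.0385
gripper_force: 0.0
```

Emit:
{"op": "play_rows", "data": {
  "steps": "0 0 0 0 0 0 0.3;0 0 0 0 0 0 0.3"
}}

```text
t: 3.2
eef_pos: [0.6355, 0.2104, 0.0032]
orientation: [180.0, 0.0, 172.2]
contact_force: [0.9, 0.2, 0.4]
width: 0.0254
gripper_force: 0.0
```

```bash
python3 wsnap.py w2
```

```text
3.2 [0.63552863 0.21038498 0.00317596] [1.79986306e+02 1.61480972e-02 1.72160790e+02]
```

View pics/w2.png

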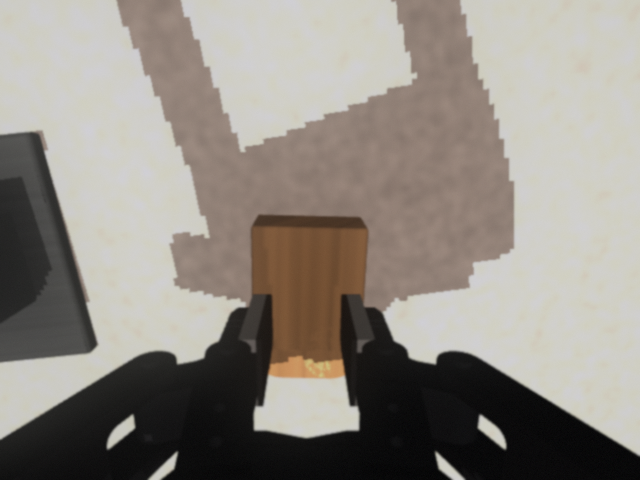

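The fingers look to be above the heel's top (tips at about (272,294) and (341,294), heel edges at columns 252 and 367), so they closed over it. I'll open, go lower and watch the force.

Emit:
{"op": "play_rows", "data": {
  "steps": "0 0 0 0 0 0 1;0 0 0 0 0 0 1;0 0 0 0 0 0 1;0 0 0 0 0 0 1;0 0 0 0 0 0 1"
}}

```text
t: 3.67
eef_pos: [0.6354, 0.2104, 0.003]
orientation: [180.0, 0.0, 172.2]
contact_force: [-0.1, -0.0, -0.0]
width: 0.0838
gripper_force: 0.0
```

Emit:
{"op": "play_rows", "data": {
  "steps": "0 0 0.5 0 0 0 1;0 0 0 0 0 0 1"
}}

```text
t: 3.83
eef_pos: [0.6348, 0.2102, -0.0031]
orientation: [-180.0, -0.1, 172.2]
contact_force: [0.1, -0.3, -0.5]
width: 0.0852
gripper_force: 0.0
```

Emit:
{"op": "play_rows", "data": {
  "steps": "0 0 0.5 0 0 0 1;0 0 0 0 0 0 1"
}}

```text
t: 4.0
eef_pos: [0.6346, 0.2102, -0.0084]
orientation: [-180.0, -0.1, 172.2]
contact_force: [-0.2, 0.3, -0.7]
width: 0.0853
gripper_force: 0.0
```

```bash
python3 wsnap.py w3
```

```text
4.0 [ 0.63456478  0.21015904 -0.00838684] [-1.79960931e+02 -1.12590727e-01  1.72164383e+02]
```

View pics/w3.png

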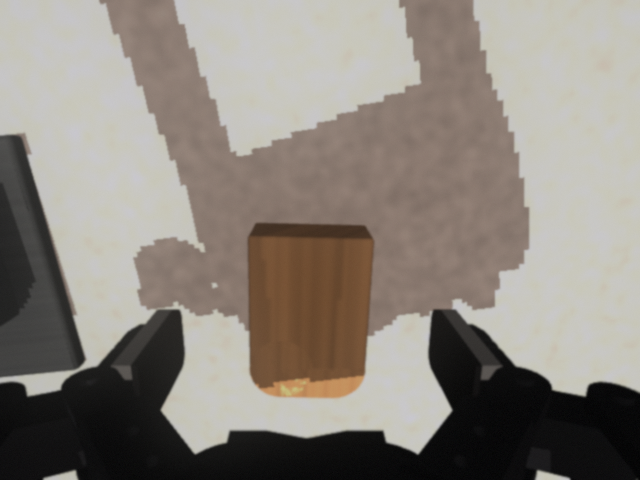

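The tips are still about 8 mm above the heel's top, and there is no contact force. So the finger ends sit well short of the stated TCP, about 38 mm when open. I'll go lower by touch, then close.

Emit:
{"op": "play_rows", "data": {
  "steps": "0 0 0.5 0 0 0 1;0 0 0 0 0 0 1"
}}

```text
t: 4.22
eef_pos: [0.6348, 0.2102, -0.013]
orientation: [-180.0, -0.1, 172.2]
contact_force: [-0.8, 0.7, -0.6]
width: 0.0855
gripper_force: 0.0
```

Emit:
{"op": "play_rows", "data": {
  "steps": "0 0 0.6 0 0 0 1;0 0 0 0 0 0 1;0 0 0 0 0 0 1"
}}

```text
t: 4.47
eef_pos: [0.6349, 0.2102, -0.0187]
orientation: [-180.0, -0.1, 172.2]
contact_force: [0.1, -0.5, 0.4]
width: 0.0854
gripper_force: 0.0
```

Emit:
{"op": "play_rows", "data": {
  "steps": "0 0 0 0 0 0 0.4;0 0 0 0 0 0 0.4;0 0 0 0 0 0 0.4;0 0 0 0 0 0 0.4;0 0 0 0 0 0 0.4"
}}

```text
t: 4.88
eef_pos: [0.6359, 0.2105, -0.0173]
orientation: [180.0, 0.1, 172.2]
contact_force: [0.4, 0.8, -0.5]
width: 0.043
gripper_force: 42.7
```

Run:
```python
from h import *
s,c=pickle.load(open("w3.pkl","rb"))
p,R=pose(s); b=px2w(c,[(249,238),(372,240),(308,397)],.022,s); t=(b-p)@R*100
print("tool frame cm",t.round(2).tolist(),"ctr",((t[0]+t[1])/2+t[2])/2)
m=px2w(c,[(83,361),(12,134)],.008,s); print(m.round(4))
plan(.601,.039,.14,88.3)
```

```text
tool frame cm [[3.11, -1.97, -3.03], [3.04, 2.28, -3.03], [-3.24, 0.07, -3.05]] ctr [-0.08000264  0.11172908 -3.03892364]
[[0.647  0.1154 0.008 ]
 [0.5557 0.1161 0.008 ]]
turn -83.86 shift cm [-17.24  -2.98 -15.73] | shift in present axes [  1.1  -17.45 -15.74] resid rot [7.000e-02 3.000e-02 8.386e+01]
```

Emit:
{"op": "play_rows", "data": {
  "steps": "0 0 -2 0 0 0 0.4;0 0 -4 0 0 0 0.4;0 0 -4 0 0 0 0.4;0 0 -4 0 0 7 0.4;0 0 -2 0 0 7 0.4"
}}

```text
t: 5.3
eef_pos: [0.6375, 0.2109, 0.1487]
orientation: [179.7, 0.4, 157.8]
contact_force: [1.1, -0.0, 1.1]
width: 0.0429
gripper_force: 42.6
```

Emit:
{"op": "play_rows", "data": {
  "steps": "0 0 0 0 0 7 0.4;0 0 0 0 0 7 0.4;0 0 0 0 0 7 0.4;0 0 0 0 0 7 0.4;0 0 0 0 0 7 0.4"
}}

```text
t: 5.72
eef_pos: [0.6351, 0.2103, 0.1416]
orientation: [-180.0, -0.0, 122.8]
contact_force: [0.5, 0.6, -0.3]
width: 0.043
gripper_force: 42.6
```

Emit:
{"op": "play_rows", "data": {
  "steps": "0 0 0 0 0 7 0.4;0 0 0 0 0 7 0.4;0 0 0 0 0 7 0.4;0 0 0 0 0 7 0.4;0 0 0 0 0 7 0.4"
}}

```text
t: 6.13
eef_pos: [0.6351, 0.2103, 0.1415]
orientation: [-180.0, 0.0, 87.8]
contact_force: [0.2, -0.4, -0.1]
width: 0.043
gripper_force: 42.6
```

```bash
python3 -c "
from h import *
plan(.601,.039,.14,88.3)"
```

```text
turn 0.48 shift cm [-17.22  -2.9    0.15] | shift in present axes [-17.25  -2.76   0.16] resid rot [-0.05  0.01 -0.48]
```

Emit:
{"op": "play_rows", "data": {
  "steps": "-3.4 -0.6 0 0 0 -0.5 0.4;-3.4 -0.6 0 0 0 0 0.4;-3.4 -0.6 0 0 0 0 0.4;-3.4 -0.6 0 0 0 0 0.4;-3.5 -0.5 0 0 0 0 0.4"
}}

```text
t: 6.55
eef_pos: [0.6012, 0.039, 0.1417]
orientation: [-180.0, -0.0, 88.7]
contact_force: [-0.1, 1.1, -0.6]
width: 0.043
gripper_force: 42.7
```

Emit:
{"op": "play_rows", "data": {
  "steps": "0 0 0 0 0 0 0.4;0 0 0 0 0 0 0.4;0 0 0 0 0 0 0.4"
}}

```text
t: 6.8
eef_pos: [0.602, 0.0403, 0.1419]
orientation: [-180.0, -0.0, 88.6]
contact_force: [0.0, 0.0, 0.3]
width: 0.0428
gripper_force: 42.7
```

```bash
python3 wsnap.py w4;python3 -c "
from h import *
plan(.6005,.0395,.075,88.3)"
```

```text
6.8 [0.602042   0.04033798 0.14188447] [-1.79991345e+02 -4.85363437e-02  8.86331932e+01]
turn -0.4 shift cm [-0.15 -0.16  6.69] | shift in present axes [-0.16 -0.16  6.69] resid rot [-0.01 -0.04  0.4 ]
```

View pics/w4.png

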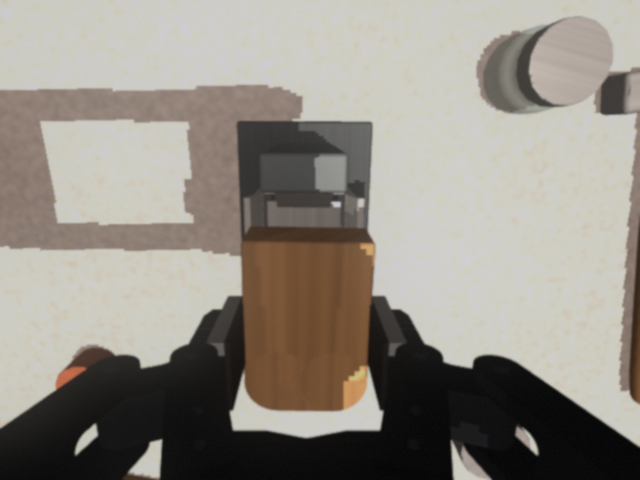

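The base end corners are at (238,122) and (372,122). The post top runs (261,192) to (347,192), and the held heel's front top edge runs (243,241) to (374,243).

Run:
```python
from h import *
s,c=pickle.load(open("w4.pkl","rb"));p,R=pose(s)
m=px2w(c,[(238,122),(372,122)],.008,s); e=m.mean(0); a=np.radians(88.3)
print(m.round(4).tolist(),np.degrees(np.arctan2(*(m[1]-m[0])[1::-1])),"ctr",(e[:2]-.075*np.array([np.cos(a),np.sin(a)])).round(4))
q=px2w(c,[(261,192),(347,192)],.125,s); e=q.mean(0); print(q.round(4).tolist(),"ctr",(e[:2]-.042*np.array([np.cos(a),np.sin(a)])).round(4))
b=px2w(c,[(243,241),(374,243),(306,409)],.181,s); e=(b[0]+b[1])/2; print(b.round(4).tolist(),"heel ctr",((e+b[2])/2).round(4), "rel tool cm",(((e+b[2])/2-p)@R*100).round(2))
```

```text
[[0.5568, 0.1137, 0.008], [0.6508, 0.1114, 0.008]] -1.3480797008354224 ctr [0.6016 0.0376]
[[0.5836, 0.0814, 0.125], [0.6222, 0.0805, 0.125]] ctr [0.6016 0.039 ]
[[0.5832, 0.0739, 0.181], [0.6257, 0.0722, 0.181], [0.6021, 0.0098, 0.181]] heel ctr [0.6033 0.0415 0.181 ] rel tool cm [ 0.12  0.12 -3.91]
```

Emit:
{"op": "play_rows", "data": {
  "steps": "-0.2 -0.2 2 0 0 0 0.4;0 0 3 0 0 0 0.4;0 0 1.5 0 0 0 0.4;0 0 0 0 0 0 0.4;0 0 0 0 0 0 0.4"
}}

```text
t: 7.27
eef_pos: [0.5994, 0.0393, 0.0759]
orientation: [-179.8, 0.0, 88.8]
contact_force: [0.1, 0.0, -0.9]
width: 0.043
gripper_force: 42.7
```

Emit:
{"op": "play_rows", "data": {
  "steps": "0 0 0.5 0 0 0 0.4;0 0 0 0 0 0 0.4"
}}

```text
t: 7.43
eef_pos: [0.6013, 0.0386, 0.0734]
orientation: [179.8, 0.0, 88.7]
contact_force: [-0.5, -0.7, -0.1]
width: 0.043
gripper_force: 42.7
```

Emit:
{"op": "play_rows", "data": {
  "steps": "0 0 0.3 0 0 0 0.4;0 0 0 0 0 0 0.4"
}}

```text
t: 7.6
eef_pos: [0.6011, 0.038, 0.0702]
orientation: [179.8, 0.0, 88.7]
contact_force: [0.7, -0.9, 1.2]
width: 0.0429
gripper_force: 42.9
```

Emit:
{"op": "play_rows", "data": {
  "steps": "0 0 0.2 0 0 0 0.4;0 0 0 0 0 0 0.4;0 0 0 0 0 0 0.4"
}}

```text
t: 7.85
eef_pos: [0.6011, 0.0383, 0.0683]
orientation: [179.8, -0.0, 88.7]
contact_force: [1.2, 0.9, 4.2]
width: 0.0428
gripper_force: 43.2
```

Emit:
{"op": "play_rows", "data": {
  "steps": "0 0 0.1 0 0 0 0.4;0 0 0 0 0 0 0.4;0 0 0 0 0 0 0.4"
}}

```text
t: 8.1
eef_pos: [0.6006, 0.0382, 0.0665]
orientation: [179.9, -0.0, 88.7]
contact_force: [1.1, 0.0, 4.3]
width: 0.0428
gripper_force: 43.2
```

Emit:
{"op": "play_rows", "data": {
  "steps": "0 0 -0.1 0 0 0 0.7;0 0 0 0 0 0 0.8;0 0 0 0 0 0 0.8;0 0 -2 0 0 0 0.8;0 0 -2 0 0 0 0.5"
}}

```text
t: 8.52
eef_pos: [0.5977, 0.0383, 0.1042]
orientation: [-179.6, -0.0, 88.7]
contact_force: [0.2, 0.1, 0.5]
width: 0.0576
gripper_force: 0.0
```

Emit:
{"op": "play_rows", "data": {
  "steps": "0 0 0 0 0 0 0;0 0 0 0 0 0 0;0 0 0 0 0 0 0;0 0 0 0 0 0 0;0 0 0 0 0 0 0"
}}

```text
t: 8.93
eef_pos: [0.599, 0.0382, 0.1052]
orientation: [-179.8, -0.0, 88.7]
contact_force: [0.1, -0.2, -0.2]
width: 0.0003
gripper_force: 0.0
```

```bash
python3 wsnap.py w5;python3 -c "
from h import *
plan(.6008,.0385,.085,88.3)"
```

```text
8.9333 [0.59901563 0.03816726 0.10523299] [-1.79816653e+02 -5.42059473e-03  8.86640910e+01]
turn -0.37 shift cm [0.03 0.16 2.05] | shift in present axes [0.03 0.16 2.05] resid rot [-0.15 -0.01  0.37]
```

View pics/w5.png

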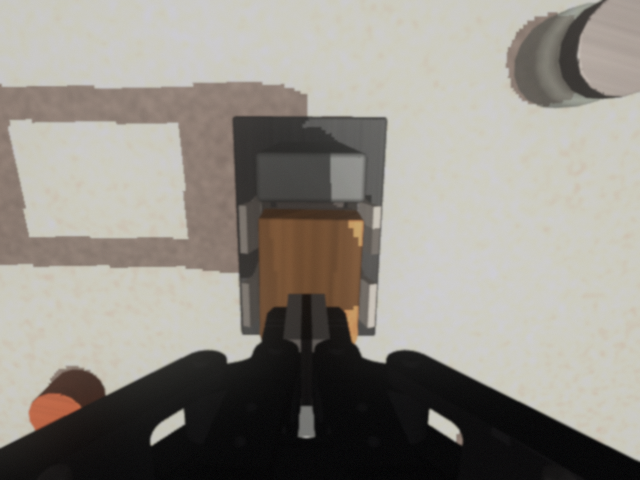

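Heel_b sits level on the ramps between the posts (columns 260–363), with the shut fingers over its middle. Now I'll press.

Emit:
{"op": "play_rows", "data": {
  "steps": "0 0.1 1.8 0 0 0 0;0 0 0 0 0 0 0"
}}

```text
t: 9.15
eef_pos: [0.599, 0.0382, 0.0854]
orientation: [-179.6, -0.0, 88.7]
contact_force: [-0.5, 0.4, -0.6]
width: 0.0
gripper_force: 0.0
```

Emit:
{"op": "play_rows", "data": {
  "steps": "0 0 0.5 0 0 0 0;0 0 0.5 0 0 0 0;0 0 0 0 0 0 0"
}}

```text
t: 9.4
eef_pos: [0.6011, 0.0381, 0.0787]
orientation: [-180.0, -0.0, 88.7]
contact_force: [0.1, -1.2, -0.1]
width: -0.0001
gripper_force: 0.0
```

Emit:
{"op": "play_rows", "data": {
  "steps": "0 0 0.5 0 0 0 0;0 0 0.5 0 0 0 0;0 0 0 0 0 0 0"
}}

```text
t: 9.65
eef_pos: [0.6019, 0.0382, 0.0692]
orientation: [179.9, -0.0, 88.7]
contact_force: [1.8, 0.1, 2.4]
width: 0.0003
gripper_force: 0.7
```

Emit:
{"op": "play_rows", "data": {
  "steps": "0 0 0.5 0 0 0 0;0 0 0.5 0 0 0 0;0 0 0 0 0 0 0"
}}

```text
t: 9.9
eef_pos: [0.6018, 0.0381, 0.0593]
orientation: [179.9, -0.0, 88.7]
contact_force: [1.6, -0.4, 2.0]
width: -0.0002
gripper_force: 1.0
```

Emit:
{"op": "play_rows", "data": {
  "steps": "0 0 0.5 0 0 0 0;0 0 0 0 0 0 0;0 0 0 0 0 0 0"
}}

```text
t: 10.15
eef_pos: [0.6018, 0.0382, 0.0545]
orientation: [179.9, -0.0, 88.7]
contact_force: [1.3, -0.2, 2.3]
width: -0.0002
gripper_force: 1.8
```

Emit:
{"op": "play_rows", "data": {
  "steps": "0 0 0.5 0 0 0 0;0 0 0 0 0 0 0;0 0 0 0 0 0 0"
}}

```text
t: 10.4
eef_pos: [0.6017, 0.0382, 0.0496]
orientation: [179.9, -0.0, 88.7]
contact_force: [1.4, 1.2, 4.1]
width: 0.0001
gripper_force: 2.5
```

Emit:
{"op": "play_rows", "data": {
  "steps": "0 0 0.5 0 0 0 0;0 0 0 0 0 0 0;0 0 0 0 0 0 0"
}}

```text
t: 10.65
eef_pos: [0.6016, 0.0381, 0.0446]
orientation: [179.9, -0.0, 88.7]
contact_force: [1.1, 0.5, 6.6]
width: 0.0
gripper_force: 2.7
```

Emit:
{"op": "play_rows", "data": {
  "steps": "0 0 0.4 0 0 0 0;0 0 0 0 0 0 0;0 0 0 0 0 0 0"
}}

```text
t: 10.9
eef_pos: [0.6016, 0.0381, 0.0407]
orientation: [179.9, -0.0, 88.7]
contact_force: [1.3, 0.2, 6.2]
width: -0.0003
gripper_force: 2.9
```

Emit:
{"op": "play_rows", "data": {
  "steps": "0 0 0.4 0 0 0 0;0 0 0 0 0 0 0;0 0 0 0 0 0 0"
}}

```text
t: 11.15
eef_pos: [0.6016, 0.0381, 0.0368]
orientation: [179.9, -0.0, 88.7]
contact_force: [2.6, 1.1, 6.6]
width: 0.0002
gripper_force: 3.0
```

Emit:
{"op": "play_rows", "data": {
  "steps": "0 0 0.4 0 0 0 0;0 0 0 0 0 0 0;0 0 0 0 0 0 0"
}}

```text
t: 11.4
eef_pos: [0.6016, 0.0381, 0.0329]
orientation: [179.9, -0.0, 88.7]
contact_force: [1.0, 0.5, 6.5]
width: -0.0003
gripper_force: 3.2
```

Emit:
{"op": "play_rows", "data": {
  "steps": "0 0 0.4 0 0 0 0;0 0 0 0 0 0 0;0 0 0 0 0 0 0"
}}

```text
t: 11.65
eef_pos: [0.6016, 0.0381, 0.029]
orientation: [179.9, -0.0, 88.7]
contact_force: [0.2, 0.2, 6.4]
width: 0.0004
gripper_force: 3.4
```

Emit:
{"op": "play_rows", "data": {
  "steps": "0 0 -0.4 0 0 0 0;0 0 0 0 0 0 0;0 0 0 0 0 0 0"
}}

```text
t: 11.9
eef_pos: [0.6016, 0.0382, 0.0333]
orientation: [179.9, -0.0, 88.7]
contact_force: [0.8, -0.1, 6.7]
width: 0.0001
gripper_force: 3.2
```

Emit:
{"op": "play_rows", "data": {
  "steps": "0 0 -0.4 0 0 0 0;0 0 0 0 0 0 0;0 0 0 0 0 0 0"
}}

```text
t: 12.15
eef_pos: [0.6016, 0.0381, 0.0373]
orientation: [179.9, -0.0, 88.7]
contact_force: [1.1, 0.6, 6.5]
width: -0.0001
gripper_force: 3.0
```

Emit:
{"op": "play_rows", "data": {
  "steps": "0 0 -0.4 0 0 0 0;0 0 0 0 0 0 0;0 0 0 0 0 0 0"
}}

```text
t: 12.4
eef_pos: [0.6016, 0.0382, 0.0412]
orientation: [179.9, -0.0, 88.7]
contact_force: [1.5, 0.2, 5.0]
width: 0.0004
gripper_force: 2.9
```

Emit:
{"op": "play_rows", "data": {
  "steps": "0 0 0.6 0 0 0 0;0 0 0.6 0 0 0 0;0 0 0.4 0 0 0 0;0 0 0.4 0 0 0 0;0 0 0 0 0 0 0"
}}

```text
t: 12.82
eef_pos: [0.6016, 0.0382, 0.0212]
orientation: [179.9, -0.0, 88.7]
contact_force: [0.5, -0.3, 7.1]
width: -0.0
gripper_force: 3.7
```

Emit:
{"op": "play_rows", "data": {
  "steps": "0 0 0.2 0 0 0 0;0 0 0 0 0 0 0;0 0 0 0 0 0 0"
}}

```text
t: 13.07
eef_pos: [0.6017, 0.0382, 0.0207]
orientation: [179.9, 0.0, 88.7]
contact_force: [-1.9, 0.1, 12.0]
width: 0.0002
gripper_force: 6.1
```

Emit:
{"op": "play_rows", "data": {
  "steps": "0 0 0.3 0 0 0 0;0 0 0 0 0 0 0;0 0 0 0 0 0 0"
}}

```text
t: 13.32
eef_pos: [0.6019, 0.0381, 0.0206]
orientation: [179.8, 0.0, 88.7]
contact_force: [-6.3, -0.5, 22.2]
width: -0.0
gripper_force: 11.3
```

Run:
```python
from rig import viewer, ctrl
import cv2,numpy as np
a=viewer.camera("scene")["image"][:,:,::-1]; 
cv2.imwrite("pics/s6.png",cv2.resize(a[170:270,265:345],(640,800),interpolation=cv2.INTER_CUBIC)[:600])
```

```text
(no output)
```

View pics/s6.png

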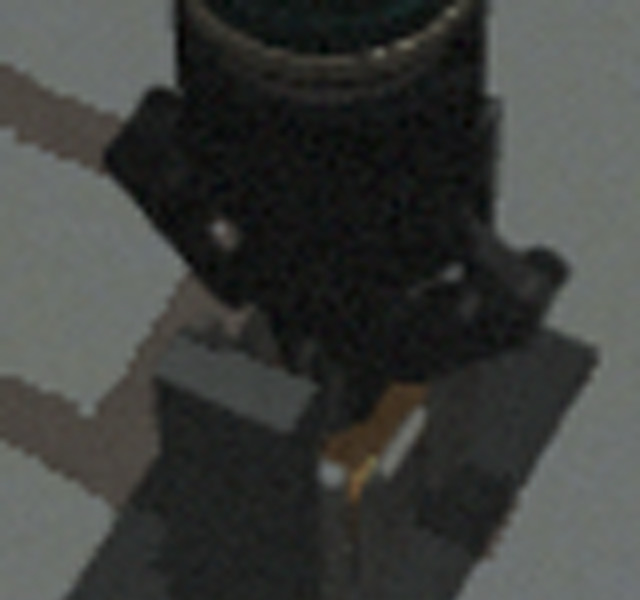

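Emit:
{"op": "play_rows", "data": {
  "steps": "0 0 -0.5 0 0 0 0;0 0 -0.3 0 0 0 0;0 0 0 0 0 0 0"
}}

```text
t: 13.62
eef_pos: [0.6016, 0.0381, 0.0253]
orientation: [179.9, -0.0, 88.7]
contact_force: [-0.4, 0.1, 7.5]
width: -0.0001
gripper_force: 3.5
```

Emit:
{"op": "play_rows", "data": {
  "steps": "0 0 -0.4 0 0 0 0;0 0 0 0 0 0 0;0 0 0 0 0 0 0"
}}

```text
t: 13.87
eef_pos: [0.6016, 0.0381, 0.0285]
orientation: [179.9, -0.0, 88.7]
contact_force: [1.2, -0.7, 6.7]
width: -0.0001
gripper_force: 3.4
```

Emit:
{"op": "play_rows", "data": {
  "steps": "0 0 -0.4 0 0 0 0;0 0 0 0 0 0 0;0 0 0 0 0 0 0"
}}

```text
t: 14.12
eef_pos: [0.6016, 0.0382, 0.0324]
orientation: [179.9, -0.0, 88.7]
contact_force: [0.6, 0.2, 6.8]
width: 0.0
gripper_force: 3.2
```

Emit:
{"op": "play_rows", "data": {
  "steps": "0 0 -0.4 0 0 0 0;0 0 0 0 0 0 0;0 0 0 0 0 0 0"
}}

```text
t: 14.37
eef_pos: [0.6016, 0.0381, 0.0364]
orientation: [179.9, -0.0, 88.7]
contact_force: [1.1, 0.9, 6.0]
width: 0.0003
gripper_force: 3.1
```

Emit:
{"op": "play_rows", "data": {
  "steps": "0 0 -0.4 0 0 0 0;0 0 0 0 0 0 0;0 0 0 0 0 0 0"
}}

```text
t: 14.62
eef_pos: [0.6015, 0.0381, 0.0403]
orientation: [179.9, -0.0, 88.7]
contact_force: [1.6, 0.9, 5.5]
width: 0.0001
gripper_force: 2.9
```

Emit:
{"op": "play_rows", "data": {
  "steps": "0 0 -0.4 0 0 0 0;0 0 0 0 0 0 0;0 0 0 0 0 0 0"
}}

```text
t: 14.87
eef_pos: [0.6015, 0.0381, 0.0442]
orientation: [179.9, -0.0, 88.7]
contact_force: [1.7, -0.6, 5.1]
width: -0.0002
gripper_force: 2.7
```

Emit:
{"op": "play_rows", "data": {
  "steps": "0 0 -0.4 0 0 0 0;0 0 0 0 0 0 0;0 0 0 0 0 0 0"
}}

```text
t: 15.12
eef_pos: [0.6013, 0.0381, 0.0481]
orientation: [180.0, -0.0, 88.7]
contact_force: [0.5, 0.5, 5.0]
width: -0.0003
gripper_force: 2.6
```

Emit:
{"op": "play_rows", "data": {
  "steps": "0 0 -0.4 0 0 0 0;0 0 0 0 0 0 0;0 0 0 0 0 0 0"
}}

```text
t: 15.37
eef_pos: [0.6012, 0.0381, 0.052]
orientation: [180.0, -0.0, 88.7]
contact_force: [1.8, -0.3, 4.8]
width: 0.0002
gripper_force: 2.4
```

Emit:
{"op": "play_rows", "data": {
  "steps": "0 0 -0.4 0 0 0 0;0 0 0 0 0 0 0;0 0 0 0 0 0 0"
}}

```text
t: 15.62
eef_pos: [0.5997, 0.0382, 0.054]
orientation: [-179.8, -0.0, 88.7]
contact_force: [-0.0, 0.7, 1.5]
width: -0.0003
gripper_force: 0.0
```

Contact was lost at TCP z 0.053, where the held heel's top is at 78 mm. So heel_b is held, and the shut tips lie 25 mm behind the reported TCP. Next is heel_a.

Emit:
{"op": "play_rows", "data": {
  "steps": "0 0 -4 0 0 0 0;0 0 -4 0 0 0 0.5;0 0 -4 0 0 5.1 1;0 0 0 0 0 5.1 1;0 0 0 0 0 5.1 1"
}}

```text
t: 16.03
eef_pos: [0.6023, 0.0381, 0.1787]
orientation: [179.7, -0.1, 73.1]
contact_force: [-0.1, -0.5, -0.5]
width: 0.0481
gripper_force: 0.0
```

```bash
python3 -c "
from h import *
plan(.4264,-.2871,.16,73.4)"
```

```text
turn 0.29 shift cm [-36.19  -7.56   1.87] | shift in present axes [-36.23  -7.39   1.77] resid rot [ 0.31 -0.08 -0.29]
```

Emit:
{"op": "play_rows", "data": {
  "steps": "-4 -0.8 0.2 0 0 0 1;-4 -0.8 0.2 0 0 0 1;-4 -0.8 0.2 0 0 0 1;-4 -0.8 0.2 0 0 0 1;-4 -0.8 0.2 0 0 0 1"
}}

```text
t: 16.45
eef_pos: [0.5033, -0.1429, 0.1636]
orientation: [-179.8, -0.0, 73.4]
contact_force: [-0.1, -0.8, 0.3]
width: 0.0854
gripper_force: 0.0
```

Emit:
{"op": "play_rows", "data": {
  "steps": "-4 -0.8 0.2 0 0 0 1;-4 -0.8 0.2 0 0 0 1;-4 -0.8 0.2 0 0 0 1;-4 -0.8 0 0 0 0 1;0 0 0 0 0 0 1"
}}

```text
t: 16.87
eef_pos: [0.4244, -0.2915, 0.1574]
orientation: [-179.7, 0.2, 72.9]
contact_force: [-0.2, -0.2, -0.5]
width: 0.0855
gripper_force: 0.0
```

Emit:
{"op": "play_rows", "data": {
  "steps": "0 0 0 0 0 0 1;0 0 0 0 0 0 1"
}}

```text
t: 17.03
eef_pos: [0.4285, -0.2855, 0.158]
orientation: [-179.9, -0.1, 73.3]
contact_force: [0.3, 0.4, 0.2]
width: 0.0854
gripper_force: 0.0
```

```bash
python3 wsnap.py w7; python3 -c "
from h import *
plan(.4264,-.2871,.16,73.4)"
```

```text
17.0333 [ 0.42852288 -0.28550203  0.15803499] [-1.79883566e+02 -1.03981968e-01  7.33226285e+01]
turn -0.01 shift cm [-0.27 -0.19 -0.17] | shift in present axes [-0.27 -0.19 -0.17] resid rot [-0.08 -0.08  0.01]
```

View pics/w7.png

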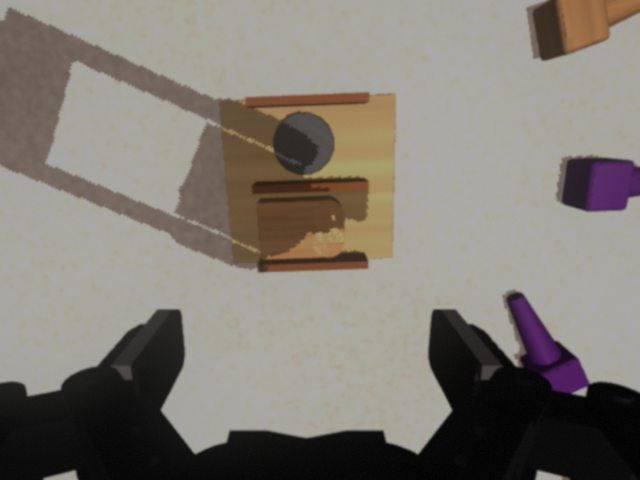

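Heel_a's top face spans columns 258–345 and rows 199–259. The slim heel's wooden seat is at the top right (near (570,30)).

Run:
```python
from h import *
s,c=pickle.load(open("w7.pkl","rb"));p,R=pose(s)
b=px2w(c,[(258,199),(258,258),(345,212),(345,245)],.028,s)
print(b.round(4).tolist(),"ctr",b.mean(0).round(4),"rel",((b-p)@R*100).round(2).tolist(),np.linalg.norm(b[0]-b[2]))
x,y,_=b.mean(0); plan(x,y,-.02,73.4)
```

```text
[[0.4009, -0.2576, 0.028], [0.3866, -0.3004, 0.028], [0.4591, -0.2851, 0.028], [0.4525, -0.3094, 0.028]] ctr [ 0.4248 -0.2881  0.028 ] rel [[1.85, -3.42, 13.01], [-2.66, -3.56, 13.01], [0.9, 2.94, 13.0], [-1.62, 3.01, 12.99]] 0.06435751126034572
turn -0.01 shift cm [-0.42 -0.32 17.83] | shift in present axes [-0.44 -0.3  17.83] resid rot [-0.08 -0.08  0.01]
```

Emit:
{"op": "play_rows", "data": {
  "steps": "-0.4 -0.3 3.6 0 0 0 1;0 0 4 0 0 0 1;0 0 4 0 0 0 1;0 0 3.2 0 0 0 1;0 0 2 0 0 0 1"
}}

```text
t: 17.5
eef_pos: [0.4235, -0.2852, -0.0134]
orientation: [-179.6, -0.2, 73.6]
contact_force: [0.3, 0.2, 0.0]
width: 0.0855
gripper_force: 0.0
```

Emit:
{"op": "play_rows", "data": {
  "steps": "0 0 0.8 0 0 0 1;0 0 0 0 0 0 1;0 0 0 0 0 0 1"
}}

```text
t: 17.75
eef_pos: [0.4261, -0.2886, -0.0163]
orientation: [180.0, 0.0, 73.5]
contact_force: [0.2, 0.4, -0.4]
width: 0.0854
gripper_force: 0.0
```

Emit:
{"op": "play_rows", "data": {
  "steps": "0 0 0 0 0 0 0.6;0 0 0 0 0 0 0.6;0 0 0 0 0 0 0.6;0 0 0 0 0 0 0.6"
}}

```text
t: 18.08
eef_pos: [0.4268, -0.2904, -0.0144]
orientation: [179.7, 0.1, 73.4]
contact_force: [1.2, 1.0, 6.6]
width: 0.0628
gripper_force: 45.8
```

Emit:
{"op": "play_rows", "data": {
  "steps": "0 0 -3 0 0 0 0.6;0 0 -4 0 0 0 0.6;0 0 -3 0 0 5 0.6;0 0 0 0 0 7 0.6;0 0 0 0 0 7 0.6"
}}

```text
t: 18.5
eef_pos: [0.4268, -0.2908, 0.087]
orientation: [179.6, 0.0, 54.0]
contact_force: [-0.2, -0.4, -2.0]
width: 0.0629
gripper_force: 45.0
```

Emit:
{"op": "play_rows", "data": {
  "steps": "0 0 0 0 0 7 0.6;0 0 0 0 0 7 0.6;0 0 0 0 0 7 0.6;0 0 0 0 0 7 0.6;0 0 0 0 0 7 0.6"
}}

```text
t: 18.92
eef_pos: [0.4249, -0.2893, 0.0834]
orientation: [180.0, -0.0, 19.0]
contact_force: [0.7, 0.9, -0.3]
width: 0.0631
gripper_force: 45.0
```

Emit:
{"op": "play_rows", "data": {
  "steps": "0 0 0 0 0 7 0.6;0 0 0 0 0 7 0.6;0 0 0 0 0 7 0.6;0 0 0 0 0 0 0.6"
}}

```text
t: 19.25
eef_pos: [0.4249, -0.2893, 0.0833]
orientation: [180.0, -0.0, -1.8]
contact_force: [0.3, -0.3, -0.9]
width: 0.0629
gripper_force: 45.0
```

```bash
python3 -c "
from h import *
plan(.44,.05,-.01,-1.7)"
```

```text
turn 0.06 shift cm [  0.5  -33.96   9.33] | shift in present axes [  0.46 -33.96   9.32] resid rot [ 0.02 -0.03 -0.06]
```

Emit:
{"op": "play_rows", "data": {
  "steps": "0.1 -3.8 0 0 0 0 0.6;0.1 -3.8 0 0 0 0 0.6;0.1 -3.8 0 0 0 0 0.6;0.1 -3.8 0 0 0 0 0.6;0.1 -3.8 0 0 0 0 0.6"
}}

```text
t: 19.67
eef_pos: [0.4352, -0.0979, 0.0833]
orientation: [180.0, -0.1, -1.5]
contact_force: [1.3, 0.7, -0.5]
width: 0.0628
gripper_force: 45.0
```

Emit:
{"op": "play_rows", "data": {
  "steps": "0 -3.8 0 0 0 0 0.6;0 -3.8 0 0 0 0 0.6;0 -3.8 1 0 0 0 0.6;0 -3.6 3 0 0 0 0.6;0 0 3 0 0 0 0.6"
}}

```text
t: 20.08
eef_pos: [0.4418, 0.0518, 0.0183]
orientation: [-179.8, -0.4, -1.1]
contact_force: [-0.4, -0.7, -1.6]
width: 0.0629
gripper_force: 45.0
```

Emit:
{"op": "play_rows", "data": {
  "steps": "0 0 2 0 0 0 0.6;0 0 0.5 0 0 0 0.6;0 0 0 0 0 0 0.6"
}}

```text
t: 20.33
eef_pos: [0.4379, 0.0467, -0.0102]
orientation: [-180.0, 0.2, -1.5]
contact_force: [-0.9, -0.0, -0.5]
width: 0.0629
gripper_force: 45.0
```

Emit:
{"op": "play_rows", "data": {
  "steps": "0 0 0.4 0 0 0 0.6;0 0 0 0 0 0 0.6;0 0 0 0 0 0 0.6"
}}

```text
t: 20.58
eef_pos: [0.441, 0.0461, -0.0112]
orientation: [-180.0, -0.2, -1.7]
contact_force: [-0.6, -0.4, -0.2]
width: 0.0628
gripper_force: 45.0
```

Emit:
{"op": "play_rows", "data": {
  "steps": "0 0 0.4 0 0 0 0.6;0 0 0 0 0 0 0.6;0 0 0 0 0 0 0.6"
}}

```text
t: 20.83
eef_pos: [0.4397, 0.0464, -0.0165]
orientation: [-180.0, -0.0, -1.7]
contact_force: [0.1, 0.4, -0.3]
width: 0.0623
gripper_force: 45.0
```

Emit:
{"op": "play_rows", "data": {
  "steps": "0 0 0.3 0 0 0 0.6;0 0 0 0 0 0 0.6;0 0 0 0 0 0 0.6"
}}

```text
t: 21.08
eef_pos: [0.4393, 0.0466, -0.0199]
orientation: [-180.0, 0.0, -1.6]
contact_force: [0.4, 0.0, -0.4]
width: 0.0627
gripper_force: 45.0
```

Emit:
{"op": "play_rows", "data": {
  "steps": "0 0 0.2 0 0 0 0.6;0 0 0 0 0 0 0.6;0 0 0 0 0 0 0.6"
}}

```text
t: 21.33
eef_pos: [0.4398, 0.0466, -0.0203]
orientation: [180.0, -0.0, -1.6]
contact_force: [-3.5, 0.3, 7.0]
width: 0.0629
gripper_force: 46.0
```

Emit:
{"op": "play_rows", "data": {
  "steps": "0 0 -0.1 0 0 0 0.8;0 0 0 0 0 0 1;0 0 0 0 0 0 1;0 0 -3 0 0 0 1;0 0 -3 0 0 -6.9 1"
}}

```text
t: 21.75
eef_pos: [0.4371, 0.0466, 0.0376]
orientation: [-179.9, 0.4, 5.4]
contact_force: [1.3, 0.4, -0.2]
width: 0.0855
gripper_force: 0.0
```

Emit:
{"op": "play_rows", "data": {
  "steps": "0 0 0 0 0 -6.9 1;0 0 0 0 0 -6.9 1;0 0 0 0 0 -6.9 1;0 0 0 0 0 -6.9 1;0 0 0 0 0 -6.9 1"
}}

```text
t: 22.17
eef_pos: [0.4395, 0.0466, 0.0391]
orientation: [-180.0, 0.0, 40.1]
contact_force: [-0.2, -0.3, 0.3]
width: 0.0854
gripper_force: 0.0
```

Emit:
{"op": "play_rows", "data": {
  "steps": "0 0 0 0 0 -6.9 1;0 0 0 0 0 -6.9 1;0 0 0 0 0 -6.9 1;0 0 0 0 0 -6.9 1;0 0 0 0 0 -6.9 1"
}}

```text
t: 22.58
eef_pos: [0.4395, 0.0466, 0.039]
orientation: [-180.0, -0.0, 74.6]
contact_force: [-0.6, 0.4, -0.1]
width: 0.0858
gripper_force: 0.0
```

Emit:
{"op": "play_rows", "data": {
  "steps": "0 0 0 0 0 -6.9 1;0 0 0 0 0 -7 1;0 0 0 0 0 0 1;0 0 0 0 0 0 1"
}}

```text
t: 22.92
eef_pos: [0.4395, 0.0466, 0.0391]
orientation: [-180.0, -0.0, 88.0]
contact_force: [0.1, 1.2, 0.0]
width: 0.0855
gripper_force: 0.0
```

```bash
python3 wsnap.py w8; python3 -c "
from h import *
plan(.44,.0466,-.019,88.4)"
```

```text
22.9167 [0.43946588 0.04658929 0.03907689] [-1.79980243e+02 -5.46326984e-03  8.79877011e+01]
turn 0.41 shift cm [0.   0.05 5.81] | shift in present axes [0.   0.05 5.81] resid rot [-0.01 -0.01 -0.41]
```

View pics/w8.png

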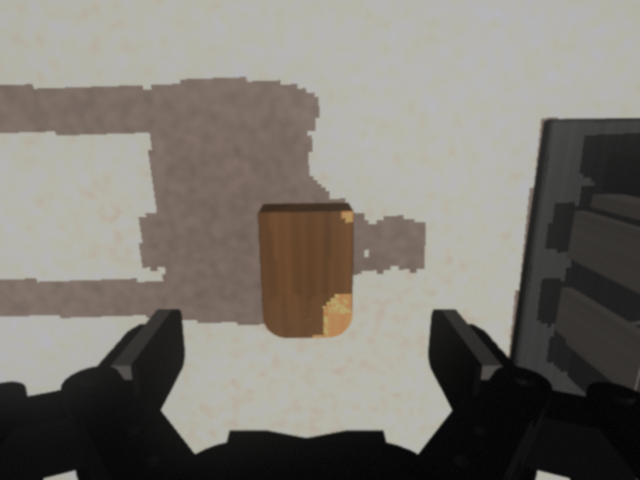

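Heel_a lies flat and square to the tool (columns 260–353, rows 212–337), centred between the fingers.

Emit:
{"op": "play_rows", "data": {
  "steps": "0 0 4 0 0 -0.4 1;0 0 1.2 0 0 0 1;0 0 0.6 0 0 0 1;0 0 0 0 0 0 1;0 0 0 0 0 0 1"
}}

```text
t: 23.38
eef_pos: [0.4401, 0.0466, -0.0182]
orientation: [180.0, -0.0, 88.5]
contact_force: [-0.4, -0.6, 1.4]
width: 0.0852
gripper_force: 0.0
```

Emit:
{"op": "play_rows", "data": {
  "steps": "0 0 0 0 0 0 0.4;0 0 0 0 0 0 0.4;0 0 0 0 0 0 0.4;0 0 0 0 0 0 0.4;0 0 0 0 0 0 0.4"
}}

```text
t: 23.8
eef_pos: [0.4408, 0.0466, -0.0174]
orientation: [179.8, -0.0, 88.6]
contact_force: [-0.5, 0.9, 4.7]
width: 0.0432
gripper_force: 43.0
```

Emit:
{"op": "play_rows", "data": {
  "steps": "0 0 -2 0 0 0 0.4;0 0 -4 0 0 0 0.4;0 0 -4 0 0 0 0.4;0 0 -4 0 0 0 0.4;0 0 -2 0 0 0 0.4"
}}

```text
t: 24.22
eef_pos: [0.4417, 0.0466, 0.1469]
orientation: [179.5, -0.0, 88.6]
contact_force: [0.1, 1.1, 0.2]
width: 0.0432
gripper_force: 42.6
```

```bash
python3 -c "
from h import *
plan(.601,.0382,.14,88.5)"
```

```text
turn -0.06 shift cm [-0.42 15.95  0.69] | shift in present axes [-0.44 15.94  0.82] resid rot [ 0.47 -0.01  0.06]
```

Emit:
{"op": "play_rows", "data": {
  "steps": "-0.2 4 0 0 0 0 0.4;-0.2 4 0 0 0 0 0.4;-0.2 4 0 0 0 0 0.4;-0.2 4 0 0 0 0 0.4;0 0 0 0 0 0 0.4"
}}

```text
t: 24.63
eef_pos: [0.6043, 0.0336, 0.1364]
orientation: [-179.9, 0.0, 88.5]
contact_force: [-1.8, -0.4, -2.0]
width: 0.0427
gripper_force: 42.5
```

Emit:
{"op": "play_rows", "data": {
  "steps": "0 0 3 0 0 0 0.4;0 0 2 0 0 0 0.4;0 0 0 0 0 0 0.4;0 0 0 0 0 0 0.4"
}}

```text
t: 24.97
eef_pos: [0.5977, 0.0346, 0.0894]
orientation: [-179.7, -0.0, 88.6]
contact_force: [-0.3, -0.1, -0.8]
width: 0.0431
gripper_force: 42.5
```

```bash
python3 -c "
from h import *
plan(.601,.0382,.071,88.5)"
```

```text
turn -0.06 shift cm [0.37 0.32 1.84] | shift in present axes [0.37 0.32 1.84] resid rot [-0.26 -0.01  0.06]
```

Emit:
{"op": "play_rows", "data": {
  "steps": "0.4 0.1 1.2 0 0 0 0.4;0 0 0 0 0 0 0.4;0 0 0 0 0 0 0.4"
}}

```text
t: 25.22
eef_pos: [0.6005, 0.0389, 0.0799]
orientation: [180.0, -0.0, 88.6]
contact_force: [-0.5, 0.1, -0.8]
width: 0.0432
gripper_force: 42.5
```

Emit:
{"op": "play_rows", "data": {
  "steps": "0 0 0.5 0 0 0 0.4;0 0 0 0 0 0 0.4;0 0 0 0 0 0 0.4"
}}

```text
t: 25.47
eef_pos: [0.6004, 0.0385, 0.0746]
orientation: [180.0, -0.0, 88.6]
contact_force: [-0.3, 0.3, -0.6]
width: 0.0429
gripper_force: 42.5
```

Emit:
{"op": "play_rows", "data": {
  "steps": "0 0 0.3 0 0 0 0.4;0 0 0 0 0 0 0.4;0 0 0 0 0 0 0.4"
}}

```text
t: 25.72
eef_pos: [0.6005, 0.0386, 0.0713]
orientation: [180.0, -0.0, 88.6]
contact_force: [-0.3, 0.3, -0.0]
width: 0.0428
gripper_force: 42.6
```

Emit:
{"op": "play_rows", "data": {
  "steps": "0 0 0.3 0 0 0 0.4;0 0 0 0 0 0 0.4;0 0 0 0 0 0 0.4"
}}

```text
t: 25.97
eef_pos: [0.6012, 0.0385, 0.0698]
orientation: [179.9, 0.0, 88.6]
contact_force: [-0.9, 0.2, 5.0]
width: 0.0427
gripper_force: 43.1
```

Emit:
{"op": "play_rows", "data": {
  "steps": "0 0 0.2 0 0 0 0.4;0 0 0 0 0 0 0.4;0 0 0 0 0 0 0.4"
}}

```text
t: 26.22
eef_pos: [0.6017, 0.0384, 0.0686]
orientation: [179.8, 0.0, 88.6]
contact_force: [-0.7, 0.4, 8.4]
width: 0.043
gripper_force: 43.5
```

Emit:
{"op": "play_rows", "data": {
  "steps": "0 0 -0.2 0 0 0 0.7;0 0 0 0 0 0 0.8;0 0 0 0 0 0 0.8;0 0 -2 0 0 0 0.8;0 0 -2 0 0 0 0.5"
}}

```text
t: 26.63
eef_pos: [0.5985, 0.0386, 0.1059]
orientation: [-179.7, -0.0, 88.6]
contact_force: [0.5, -0.3, 1.1]
width: 0.0579
gripper_force: 0.0
```

Emit:
{"op": "play_rows", "data": {
  "steps": "0 0 0 0 0 0 0;0 0 0 0 0 0 0;0 0 0 0 0 0 0;0 0 0 0 0 0 0;0 0 0 0 0 0 0"
}}

```text
t: 27.05
eef_pos: [0.5995, 0.0386, 0.1066]
orientation: [-179.8, -0.0, 88.6]
contact_force: [0.4, 0.1, 0.8]
width: 0.0001
gripper_force: 0.0
```

Emit:
{"op": "play_rows", "data": {
  "steps": "0 0 1.5 0 0 0 0;0 0 0.5 0 0 0 0;0 0 0 0 0 0 0;0 0 0 0 0 0 0"
}}

```text
t: 27.38
eef_pos: [0.5997, 0.0386, 0.0873]
orientation: [-179.9, -0.0, 88.6]
contact_force: [-0.5, -0.1, -0.4]
width: 0.0004
gripper_force: 0.0
```

Emit:
{"op": "play_rows", "data": {
  "steps": "0 0 0.4 0 0 0 0;0 0 0.4 0 0 0 0;0 0 0 0 0 0 0"
}}

```text
t: 27.63
eef_pos: [0.6014, 0.0385, 0.0815]
orientation: [179.8, -0.0, 88.6]
contact_force: [0.8, 0.8, 1.7]
width: 0.0003
gripper_force: 1.1
```

Emit:
{"op": "play_rows", "data": {
  "steps": "0 0 0.5 0 0 0 0;0 0 0.5 0 0 0 0;0 0 0 0 0 0 0"
}}

```text
t: 27.88
eef_pos: [0.6024, 0.0384, 0.0721]
orientation: [179.7, 0.0, 88.6]
contact_force: [1.5, 0.1, 3.5]
width: 0.0003
gripper_force: 1.5
```

Emit:
{"op": "play_rows", "data": {
  "steps": "0 0 0.5 0 0 0 0;0 0 0.5 0 0 0 0;0 0 0 0 0 0 0"
}}

```text
t: 28.13
eef_pos: [0.6025, 0.0384, 0.0619]
orientation: [179.7, 0.0, 88.6]
contact_force: [2.2, -0.3, 2.9]
width: 0.0001
gripper_force: 1.7
```

Emit:
{"op": "play_rows", "data": {
  "steps": "0 0 0.5 0 0 0 0;0 0 0.5 0 0 0 0;0 0 0 0 0 0 0"
}}

```text
t: 28.38
eef_pos: [0.6026, 0.0384, 0.0519]
orientation: [179.7, 0.0, 88.6]
contact_force: [3.1, 0.2, 5.8]
width: -0.0001
gripper_force: 3.0
```

Emit:
{"op": "play_rows", "data": {
  "steps": "0 0 0.4 0 0 0 0;0 0 0.3 0 0 0 0;0 0 0 0 0 0 0;0 0 0 0 0 0 0"
}}

```text
t: 28.72
eef_pos: [0.6027, 0.0384, 0.0456]
orientation: [179.7, 0.0, 88.6]
contact_force: [1.4, -0.7, 7.3]
width: 0.0002
gripper_force: 3.3
```

Emit:
{"op": "play_rows", "data": {
  "steps": "0 0 -0.5 0 0 0 0;0 0 0 0 0 0 0;0 0 0 0 0 0 0"
}}

```text
t: 28.97
eef_pos: [0.6026, 0.0384, 0.051]
orientation: [179.7, 0.0, 88.6]
contact_force: [1.7, -0.2, 5.2]
width: 0.0001
gripper_force: 3.1
```

Emit:
{"op": "play_rows", "data": {
  "steps": "0 0 -0.4 0 0 0 0;0 0 0 0 0 0 0;0 0 0 0 0 0 0"
}}

```text
t: 29.22
eef_pos: [0.6006, 0.0386, 0.0527]
orientation: [180.0, -0.0, 88.6]
contact_force: [0.6, -0.4, 6.3]
width: 0.0001
gripper_force: 3.0
```

Emit:
{"op": "play_rows", "data": {
  "steps": "0 0 -0.3 0 0 0 0;0 0 0 0 0 0 0;0 0 0 0 0 0 0"
}}

```text
t: 29.47
eef_pos: [0.5996, 0.0386, 0.0545]
orientation: [-179.9, -0.0, 88.6]
contact_force: [0.2, -0.4, 0.2]
width: 0.0003
gripper_force: 0.0
```

Contact was lost at 0.0535 again, so both heels are held. Next is the slim heel.

Emit:
{"op": "play_rows", "data": {
  "steps": "0 0 -4 0 0 0 0;0 0 -4 0 0 0 0.5;0 0 -4 0 0 7 1;0 0 0 0 0 7 1;0 0 0 0 0 7 1"
}}

```text
t: 29.88
eef_pos: [0.6021, 0.0385, 0.1795]
orientation: [179.6, -0.2, 67.2]
contact_force: [0.6, -0.3, -1.2]
width: 0.0482
gripper_force: 0.0
```

Emit:
{"op": "play_rows", "data": {
  "steps": "0 0 0 0 0 7 1;0 0 0 0 0 7 1;0 0 0 0 0 7 1;0 0 0 0 0 7 1;0 0 0 0 0 7 1"
}}

```text
t: 30.3
eef_pos: [0.5998, 0.0386, 0.1742]
orientation: [-179.9, 0.1, 32.2]
contact_force: [0.1, 0.0, 0.3]
width: 0.0858
gripper_force: 0.0
```

Emit:
{"op": "play_rows", "data": {
  "steps": "0 0 0 0 0 7 1;0 0 0 0 0 7 1;0 0 0 0 0 7 1;0 0 0 0 0 7 1;0 0 0 0 0 0 1"
}}

```text
t: 30.72
eef_pos: [0.5999, 0.0385, 0.1743]
orientation: [-180.0, 0.1, 4.5]
contact_force: [-0.1, -0.1, -0.5]
width: 0.0855
gripper_force: 0.0
```

```bash
python3 -c "
from h import *
plan(.637,-.205,.17,2)"
```

```text
turn -2.45 shift cm [ 2.86 24.47  0.43] | shift in present axes [ 1.81 24.57  0.42] resid rot [-0.02  0.12  2.45]
```

Emit:
{"op": "play_rows", "data": {
  "steps": "0.3 4.1 0 0 0 0 1;0.3 4.1 0 0 0 0 1;0.3 4.1 0 0 0 0 1;0.3 4.1 0 0 0 0 1;0.3 4.1 0 0 0 0 1"
}}

```text
t: 31.13
eef_pos: [0.6314, -0.1662, 0.1747]
orientation: [-180.0, 0.1, 4.8]
contact_force: [1.2, 0.2, -0.1]
width: 0.0856
gripper_force: 0.0
```

Emit:
{"op": "play_rows", "data": {
  "steps": "0.3 4.1 0 0 0 2 1;0 0 0 0 0 0 1;0 0 0 0 0 0 1;0 0 0 0 0 0 1"
}}

```text
t: 31.47
eef_pos: [0.6376, -0.205, 0.1744]
orientation: [-179.9, 0.1, 2.7]
contact_force: [0.1, 0.8, 0.0]
width: 0.0852
gripper_force: 0.0
```

```bash
python3 wsnap.py w9
cat > seg.py <<'E'
from h import *
s,c=pickle.load(open("w9.pkl","rb"));p,R=pose(s)
im=c["image"]; hsv=cv2.cvtColor(im,cv2.COLOR_RGB2HSV)
m=((hsv[:,:,0]>6)&(hsv[:,:,0]<22)&(hsv[:,:,1]>95)&(hsv[:,:,2]>40)).astype(np.uint8)
n,l,st,ce=cv2.connectedComponentsWithStats(m)
for i in range(1,n):
    if st[i,4]>300: print(i,st[i],ce[i].round(0))
i=1+max(range(n-1),key=lambda k:st[k+1,4]); y0=st[i,1]
for r in range(y0,y0+st[i,3],8):
    xs=np.where(l[r]==i)[0]; print(r,xs.min(),xs.max(),end="; ")
E
python3 seg.py
```

```text
31.4667 [ 0.6375773  -0.20501086  0.17444367] [-1.79913087e+02  7.81176555e-02  2.65272422e+00]
1 [ 285  122   46  116 3410] [308. 191.]
3 [ 285  343  154  105 7495] [363. 393.]
4 [163 405  28  36 340] [178. 416.]
343 312 314; 351 309 344; 359 306 372; 367 304 400; 375 301 429; 383 298 438; 391 296 433; 399 293 430; 407 290 423; 415 290 419; 423 287 415; 431 285 411; 439 384 408; 447 401 404;
```

```bash
cat >> seg.py <<'E'
print()
for r in range(122,240,5):
    xs=np.where(l[r]==1)[0]; print(r,xs.min(),xs.max(),end="; ")
E
python3 seg.py | tail -1
```

```text
122 303 313; 127 300 315; 132 299 316; 137 299 316; 142 299 317; 147 298 317; 152 298 318; 157 297 318; 162 297 318; 167 297 319; 172 296 319; 177 295 320; 182 295 320; 187 294 321; 192 294 321; 197 292 323; 202 287 328; 207 286 329; 212 286 329; 217 286 329; 222 286 329; 227 286 329; 232 286 329; 237 287 327;
```

Run:
```python
from h import *
s,c=pickle.load(open("w9.pkl","rb"));p,R=pose(s)
for z,uv in ((.032,[(285.5,220),(329.5,220),(307.5,238.5)]),(.018,[(308,121.5)])):
    w=px2w(c,uv,z,s); print(w.round(4).tolist(),((w-p)@R*100).round(2).tolist())
```

```text
[[0.6375, -0.1892, 0.032], [0.6391, -0.223, 0.032], [0.6236, -0.2068, 0.032]] [[0.09, -1.56, 14.25], [0.09, 1.83, 14.24], [-1.39, 0.13, 14.25]]
[[0.711, -0.203, 0.018]] [[7.37, 0.16, 15.63]]
```

Emit:
{"op": "play_rows", "data": {
  "steps": "0.1 0 4 0 0 0 1;0 0 4 0 0 0 1;0 0 4 0 0 0 1;0 0 4 0 0 0 1;0 0 2 0 0 0 1"
}}

```text
t: 31.93
eef_pos: [0.6354, -0.2013, -0.0107]
orientation: [-179.8, 0.5, 2.8]
contact_force: [0.0, 0.8, -0.7]
width: 0.0851
gripper_force: 0.0
```

Emit:
{"op": "play_rows", "data": {
  "steps": "0 0 1 0 0 0 1;0 0 0 0 0 0 1;0 0 0 0 0 0 1"
}}

```text
t: 32.18
eef_pos: [0.6398, -0.2043, -0.0134]
orientation: [180.0, -0.1, 2.7]
contact_force: [-0.3, 0.0, -0.5]
width: 0.0856
gripper_force: 0.0
```

Emit:
{"op": "play_rows", "data": {
  "steps": "0 0 0 0 0 0 0.3;0 0 0 0 0 0 0.3;0 0 0 0 0 0 0.3;0 0 0 0 0 0 0.3;0 0 0 0 0 0 0.3"
}}

```text
t: 32.6
eef_pos: [0.64, -0.2057, -0.0128]
orientation: [179.9, -0.2, 2.6]
contact_force: [0.7, -0.5, 4.4]
width: 0.035
gripper_force: 42.2
```

Run:
```python
from h import *
s,c=pickle.load(open("w1.pkl","rb"))
for z in (0,.045):
    w=px2w(c,[(340,76),(522,31)],z,s)[:,:2]; v=w[1]-w[0]; print(z,w.round(4).tolist(),np.linalg.norm(v),np.degrees(np.arctan2(v[1],v[0]))-90)
t=pickle.load(open("cams.pkl","rb"))["top"]; print(px2w(t,[(212.5,334)],.037).round(4), px2w(t,[(213,305)],.025).round(4))
# tray mask in the top view: reddish brown
h=cv2.cvtColor(t["image"],cv2.COLOR_RGB2HSV)[280:372,155:240]; m=(h[:,:,1]>90)&(h[:,:,0]<25)
mm=cv2.morphologyEx(m.astype(np.uint8),cv2.MORPH_CLOSE,np.ones((5,5))); pts=np.argwhere(mm)[:,::-1].astype(np.float32)+[155,280]
r=cv2.minAreaRect(pts.astype(np.float32)); print(r); print(px2w(t,cv2.boxPoints(r),.045).round(4))
plan(.4236,.2914,.137,3)
```

```text
0 [[0.5201, 0.2217], [0.5075, 0.3715]] 0.1502872357549779 4.813466043145169
0.045 [[0.5246, 0.2178], [0.5135, 0.3494]] 0.13205914156132456 4.813466043145155
[[0.4157 0.2383 0.037 ]] [[0.4851 0.2423 0.025 ]]
((197.52935791015625, 326.0277404785156), (71.14239501953125, 56.405555725097656), 88.36341857910156)
[[0.5153 0.3491 0.045 ]
 [0.5227 0.2106 0.045 ]
 [0.354  0.2    0.045 ]
 [0.3452 0.3372 0.045 ]]
turn 0.44 shift cm [-19.01 -50.78 -14.98] | shift in present axes [-19.36 -50.61 -15.1 ] resid rot [ 0.07 -0.17 -0.44]
```

Emit:
{"op": "play_rows", "data": {
  "steps": "0 0 -2 0 0 0 0.3;0 0 -4 0 0 0 0.3;0 0 -4 0 0 0 0.3;0 0 -4 0 0 0 0.3;-1 0 -2 0 0 0 0.3"
}}

```text
t: 33.02
eef_pos: [0.632, -0.2064, 0.1521]
orientation: [179.8, -0.5, 2.6]
contact_force: [-0.5, 0.1, 1.1]
width: 0.035
gripper_force: 41.7
```

```bash
python3 -c "
from h import *
plan(.424,.297,.14,4)"
```

```text
turn 1.4 shift cm [-17.23 -51.67   1.21] | shift in present axes [-18.5  -51.24   0.83] resid rot [ 0.23 -0.54 -1.4 ]
```

Emit:
{"op": "play_rows", "data": {
  "steps": "-1.3 -3.6 0 0 0 0 0.3;-1.3 -3.7 0 0 0 0 0.3;-1.3 -3.7 0 0 0 0 0.3;-1.3 -3.7 0 0 0 0 0.3;-1.3 -3.7 0 0 0 0 0.3"
}}

```text
t: 33.43
eef_pos: [0.5547, -0.0234, 0.1455]
orientation: [-180.0, -0.0, 2.5]
contact_force: [1.1, 0.3, -0.0]
width: 0.0352
gripper_force: 41.6
```

Emit:
{"op": "play_rows", "data": {
  "steps": "-1.3 -3.7 0 0 0 0 0.3;-1.3 -3.7 0 0 0 0 0.3;-1.3 -3.7 0 0 0 0 0.3;-1.3 -3.7 0 0 0 0 0.3;-1.3 -3.7 0 0 0 0 0.3"
}}

```text
t: 33.85
eef_pos: [0.4815, 0.1586, 0.1456]
orientation: [-180.0, -0.0, 2.5]
contact_force: [-0.1, -0.7, -1.0]
width: 0.0349
gripper_force: 41.6
```

Emit:
{"op": "play_rows", "data": {
  "steps": "-1.3 -3.7 0 0 0 0 0.3;-1.3 -3.7 0 0 0 0 0.3;-1.3 -3.6 0 0 0 -1.4 0.3;-1.3 -3.4 0 0 0 0 0.3;0 0 0 0 0 0 0.3"
}}

```text
t: 34.27
eef_pos: [0.4201, 0.3037, 0.1456]
orientation: [-179.8, 0.1, 4.4]
contact_force: [0.3, -0.6, -1.2]
width: 0.035
gripper_force: 41.6
```

Emit:
{"op": "play_rows", "data": {
  "steps": "0 0 0 0 0 0 0.3;0 0 0 0 0 0 0.3"
}}

```text
t: 34.43
eef_pos: [0.4234, 0.298, 0.1454]
orientation: [180.0, -0.0, 4.0]
contact_force: [0.4, -0.6, -0.3]
width: 0.0353
gripper_force: 41.6
```

```bash
python3 -c "
from h import *
plan(.424,.297,-.005,4)"
```

```text
turn 0.01 shift cm [ 0.05  0.1  15.04] | shift in present axes [ 0.05  0.09 15.04] resid rot [ 0.04 -0.02 -0.01]
```

Position is good; lower to just above the tray floor.

Emit:
{"op": "play_rows", "data": {
  "steps": "0 0.1 3 0 0 0 0.3;0 0 4 0 0 0 0.3;0 0 4 0 0 0 0.3;0 0 3 0 0 0 0.3;0 0 0 0 0 0 0.3"
}}

```text
t: 34.85
eef_pos: [0.4186, 0.2925, -0.0021]
orientation: [179.6, 0.8, 3.8]
contact_force: [-1.6, -1.8, -1.7]
width: 0.0354
gripper_force: 41.6
```

Emit:
{"op": "play_rows", "data": {
  "steps": "0 0 0.6 0 0 0 0.3;0 0 0 0 0 0 0.3;0 0 0 0 0 0 0.3"
}}

```text
t: 35.1
eef_pos: [0.4257, 0.2978, 0.0019]
orientation: [-179.9, -0.2, 3.9]
contact_force: [-0.1, 0.6, -0.2]
width: 0.0355
gripper_force: 41.6
```

Emit:
{"op": "play_rows", "data": {
  "steps": "0 0 0.4 0 0 0 0.3;0 0 0 0 0 0 0.3;0 0 0 0 0 0 0.3"
}}

```text
t: 35.35
eef_pos: [0.4241, 0.2977, -0.0035]
orientation: [-179.9, -0.1, 4.0]
contact_force: [0.0, 0.2, -0.5]
width: 0.0354
gripper_force: 41.6
```

Emit:
{"op": "play_rows", "data": {
  "steps": "0 0 0.2 0 0 0 0.3;0 0 0 0 0 0 0.3;0 0 0 0 0 0 0.3"
}}

```text
t: 35.6
eef_pos: [0.4233, 0.2974, -0.0067]
orientation: [-180.0, 0.0, 4.0]
contact_force: [-0.2, 0.4, -0.7]
width: 0.035
gripper_force: 41.6
```

Emit:
{"op": "play_rows", "data": {
  "steps": "0 0 0.1 0 0 0 0.5;0 0 0 0 0 0 0.5;0 0 0 0 0 0 0.5;0 0 0 0 0 0 0.5"
}}

```text
t: 35.93
eef_pos: [0.4235, 0.2974, -0.0076]
orientation: [-180.0, -0.0, 4.0]
contact_force: [-0.5, 0.3, -0.2]
width: 0.0424
gripper_force: 0.0
```

Emit:
{"op": "play_rows", "data": {
  "steps": "0 0 -2 0 0 0 0.5;0 0 -4 0 0 0 0.5;0 0 -4 0 0 0 0.5;0 0 -4 0 0 0 0.5;0 0 0 0 0 0 0.5"
}}

```text
t: 36.35
eef_pos: [0.4283, 0.3001, 0.1428]
orientation: [-179.6, -1.0, 4.0]
contact_force: [1.1, -0.4, 0.6]
width: 0.0428
gripper_force: 0.0
```

Run:
```python
from h import *
from rig import ctrl,viewer
c=viewer.camera("top"); t=pickle.load(open("cams.pkl","rb"))["top"]
d=np.abs(c["image"].astype(int)-t["image"]).sum(2)
for n,(u,v,w) in dict(wax=(346,333,8),polish=(407,326,8),jar=(258,197,9),tin=(370,202,9),glue=(150,233,8),slim_old=(398,248,5)).items(): print(n,d[v-w:v+w,u-w:u+w].mean().round(1))
h=cv2.cvtColor(c["image"],cv2.COLOR_RGB2HSV)
print("mag patch rgb",c["image"][254:264:4,288:310:4].tolist())
w=pickle.load(open("cams.pkl","rb"))
s=ctrl.sense(); k=viewer.camera("wrist"); im=cv2.cvtColor(k["image"],cv2.COLOR_RGB2HSV)
p,R=pose(s)
# expected seat-top centre and stem end in the wrist picture, with hue along the line between
for tx in (-.02,-.01,0,.01,.03,.05,.07,.09):
    P=p+R@np.array([tx,0,0]); P[2]=.037 if tx<.02 else .03
    T=np.array(k["tool_from_camera"]); q=T[:3,:3].T@(R.T@(P-p)-T[:3,3]); u,v=k["fx"]*q[0]/q[2]+k["cx"],k["fy"]*q[1]/q[2]+k["cy"]
    print(tx,round(u),round(v),k["image"][int(v),int(u)] if 0<=v<480 else None)
print(s["t"],s["width"])
```

```text
wax 12.1
polish 10.8
jar 13.2
tin 13.9
glue 13.4
slim_old 121.0
mag patch rgb [[[122, 97, 56], [125, 100, 60], [124, 99, 60], [123, 105, 66], [121, 111, 71], [73, 63, 54]], [[124, 100, 62], [123, 98, 59], [124, 100, 60], [124, 100, 59], [122, 111, 71], [75, 68, 56]], [[121, 103, 61], [125, 103, 61], [124, 99, 58], [123, 108, 69], [126, 114, 71], [72, 69, 62]]]
-0.02 307 264 [93 57 34]
-0.01 307 250 [120  82  53]
0 307 236 [123  84  54]
0.01 307 221 [79 52 33]
0.03 307 190 [201 144  94]
0.05 307 160 [191 136  87]
0.07 307 129 [180 108  66]
0.09 307 96 [179 119  85]
36.4 0.04277333647974046
```

The bystanders are unmoved, the dispenser shows wood under its lips, and the slim heel lies in the tray where it was released. Handing in.

Emit:
{"op": "play_rows", "data": {
  "steps": "0 0 -2 0 0 0 0.5;0 0 0 0 0 0 0.5;0 0 0 0 0 0 0.5;0 0 0 0 0 0 0.5;0 0 0 0 0 0 0.5"
}}

```text
t: 36.87
eef_pos: [0.4226, 0.2969, 0.1503]
orientation: [179.9, 0.2, 4.0]
contact_force: [-0.3, -0.7, -0.7]
width: 0.043
gripper_force: 0.0
```

```bash
python3 -c "
from rig import order
print(order.hand_in())"
```

```text
the job is handed in; nothing more can be done
None
```

I handed the job in at about 37 s: contact readings show both block heels held under the dispenser's lips, the slim heel is in the tray and the bystanders did not move, but the hand-in gave no verdict.

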